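Set up the fold-flat tidy box and put the remote in it

TASK

Set up the fold-flat green tidy box on the coffee table and put the remote control away in it: raise both short end walls fully upright first, and only then the two long walls, so that the corner lugs of the long walls close outside the short ones. The remote must end up lying flat on the floor of the box with its buttons up (put it in whenever you like); leave the cup, the candle, the bottle and the glasses case as they are.

Things in the scene. Friction and masses are not known exactly. Their poses are not given: they have to be found in the camera images.
- tray: Base of the fold-flat green tidy box, fixed to the table: 90 mm (x) by 130 mm (y) plate, 16 mm high; origin at the centre of its underside on the table, z up. Four walls are hinged to its top edges, all lying roughly flat outward in a cross at the start. Wall far is on its +x edge, near on -x, left on +y, right on -y. With all walls up the inside is 85 by 125 mm, 60 mm deep.
- remote: Black remote control, 110 mm (its x) by 34 mm (y) by 16 mm high, pale round buttons on top; origin at the centre of its underside, z up out of the button face. It lies on the table on one side of the box.
- wall_near (a joint): Angle of the near wall of the box: 0 lying flat outward, 1.571 upright at its stop; it stays where it is left. One of the two LONG walls: green, 146 mm along its hinge, 60 mm from hinge to free edge, 5 mm thick, with a 15 mm deep corner lug on the inner face at each end of it (these close over the outside of the short walls).
- wall_near_tab (a point): Middle of the yellow pull tab on the free edge of the near wall, 76 mm from the hinge line. The tab sticks out from the middle of that edge in the wall's plane: 28 mm long (60 to 88 mm from the hinge), 24 mm wide along the hinge direction (local y), 10 mm thick. Local x points from the hinge to the free edge, local z out of the wall's inner face.
- wall_near_hinge (a point): Middle of the hinge line of the near wall, 16 mm above the table, 45 mm from the box's centre. Same axes as the tab.
- wall_far (a joint): Angle of the far wall of the box: 0 lying flat outward, 1.571 upright at its stop; it stays where it is left. One of the two LONG walls: green, 146 mm along its hinge, 60 mm from hinge to free edge, 5 mm thick, with a 15 mm deep corner lug on the inner face at each end of it (these close over the outside of the short walls).
- wall_far_tab (a point): Middle of the yellow pull tab on the free edge of the far wall, 76 mm from the hinge line. The tab sticks out from the middle of that edge in the wall's plane: 28 mm long (60 to 88 mm from the hinge), 24 mm wide along the hinge direction (local y), 10 mm thick. Local x points from the hinge to the free edge, local z out of the wall's inner face.
- wall_far_hinge (a point): Middle of the hinge line of the far wall, 16 mm above the table, 45 mm from the box's centre. Same axes as the tab.
- wall_left (a joint): Angle of the left wall of the box: 0 lying flat outward, 1.571 upright at its stop; it stays where it is left. One of the two SHORT walls: green, 84 mm along its hinge, 60 mm from hinge to free edge, 5 mm thick.
- wall_left_tab (a point): Middle of the yellow pull tab on the free edge of the left wall, 76 mm from the hinge line. The tab sticks out from the middle of that edge in the wall's plane: 28 mm long (60 to 88 mm from the hinge), 24 mm wide along the hinge direction (local y), 10 mm thick. Local x points from the hinge to the free edge, local z out of the wall's inner face.
- wall_left_hinge (a point): Middle of the hinge line of the left wall, 16 mm above the table, 65 mm from the box's centre. Same axes as the tab.
- wall_right (a joint): Angle of the right wall of the box: 0 lying flat outward, 1.571 upright at its stop; it stays where it is left. One of the two SHORT walls: green, 84 mm along its hinge, 60 mm from hinge to free edge, 5 mm thick.
- wall_right_tab (a point): Middle of the yellow pull tab on the free edge of the right wall, 76 mm from the hinge line. The tab sticks out from the middle of that edge in the wall's plane: 28 mm long (60 to 88 mm from the hinge), 24 mm wide along the hinge direction (local y), 10 mm thick. Local x points from the hinge to the free edge, local z out of the wall's inner face.
- wall_right_hinge (a point): Middle of the hinge line of the right wall, 16 mm above the table, 65 mm from the box's centre. Same axes as the tab.
- cup: White ceramic cup, 68 mm across, 85 mm high, standing between the spread walls; origin at the centre of its underside. Leave alone.
- candle: Amber candle jar with a wooden lid, 62 mm across, 75 mm high, standing between the spread walls; origin at the centre of its underside. Leave alone.
- cream: Pink bottle with a white cap, 52 mm across, 125 mm high, standing between the spread walls; origin at the centre of its underside. Leave alone.
- case: Brown glasses case, 130 mm (x) by 48 mm (y) by 36 mm high; origin at the centre of its underside. Lies on the other side of the box from the remote. Leave alone.
Things that resemble listed ones, but are neither listed nor needed, are in the scene too. Several things look just like the remote: the one meant starts farthest from the robot's base.

How it is judged:
By the outcome, as a careful person would: the job done as asked, in the order asked, and still so for the second after the job is handed in, with the robot touching nothing.
It also fails if it takes over 72 s, if anything falls off the work surface, if the arm or the gripper's body presses on something with over 40 N, if the wrist force passes 120 N, or if a joint passes its speed limit or range.

ROBOT

A 6-joint arm with a two-finger parallel gripper is mounted at the origin on the work surface. World frame = base frame: x ahead of the robot, y to its left, z up, the work surface at z = 0. Lengths are in m, angles in rad, forces in N, time in s.
With the tool pointing down it reaches from about 0.275 to 0.85 m from the base axis. Payload 5.2 kg.
Tool frame: the origin (TCP) lies at the very end of the fingers, on their centre line; the grasp point (between the pads) lies 19 mm behind it; z points along the fingers, y is the line along which they close (so a half turn about z gives the same grasp; the last joint's range is limited). The gripper opens to 85 mm and grips with 20 to 120 N. Pads are 22 mm wide; open, the fingers measure 114 mm over their backs; the gripper's body (76 mm by 85 mm) begins 54 mm behind the grasp point. The pads swing forward as they close: fully open they stand 13 mm farther back than shut.
Start: joints at [1.026, 0.259, 1.535, -0, 1.348, -0.203], TCP at [0.184, 0.518, 0.231] pointing down, gripper open.
Joint ranges: [-3.14, 3.14], [-0.91, 2.08], [0.19, 2.58], [-1.22, 4.36], [0.22, 2.71], [-3.12, 3.12]. Speed limits (rad/s): [2.57, 2.57, 3.14, 3.14, 3.14, 3.14].

INTERFACE

Orientations are given as a 3x3 rotation matrix whose columns are the frame's x, y, z axes.
In Python, from station import * gives the robot as it stands. The module is installed in compiled form; this text tells all that it offers.
- The arm moves only by the tool apply_moves, never from a script. Its argument "commands" is a list of rows, each an object of numbers: "jaw": the closure, from 0 (fully open) to 1 (shut); "x", "y", "z": the shift along the tool's x, y, z in m; "ax", "ay", "az": the turn, a rotation vector about the tool's x, y, z in degrees. In form: [{"jaw": .., "x": .., "y": .., "z": .., "ax": .., "ay": .., "az": ..}, ...]. A call has 1 to 20 rows; each row is the pose to reach, as a shift and turn from the pose commanded when the call began, along the tool's axes at that moment; what a row does not reach only later rows make up. A row lasts 1/8 s, in which the tool goes at most 62.5 mm and 10.7 degrees, less where a joint would pass 70% of its speed; a pose out of reach is approached as far as the arm can. A call with a gripper value outside its range is refused whole. The fingers move at their own pace and stop on an object; "grip_force" is the grip in N (left out, the last holds). Time passes only in rows, so rows that repeat a pose let the fingers close. It gives the time, the measured TCP pose, the force, the opening and the grip force at its end, in the units of the state.
- sense(): the state, without advancing time (a new reading comes with each control period).
- grab_frame(name): name is "scene" or "top" or "wrist"; returns the picture (480x640x3 uint8, red, green, blue); there is no depth.
- calibration(name): a dict with "mtx" (3x3 intrinsics, pixels), "cam_to_world" (4x4, takes a point from camera to world coordinates). Camera axes: x right, y up, looking along -z (the intrinsics and any distortion apply to the point x, -y, -z); pixel columns grow to the right and rows downward; lengths in m; the calibration is good to about 2 mm. A picture is of the moment at which its call begins: read the wrist's pose just before it. calibration takes no time and is no camera call; for the wrist camera it gives the pose at the moment of the call.
- finish_job(): hands the job in; it is judged then, once.
Trained networks look in the newest picture that a camera, given by its name, has taken for a name from the list of things; names that differ only in an ending like _2 or _b are one class to them, and where a whole thing is asked for, a point or a joint stands for the part that bears it (a point fixed in the world has none). Each returns a list of dicts, best first, with "score" (0 to 1); they miss things now and then, are a little off and sometimes report something else, mostly with a low value. They report only what shows in the picture. A call takes as long as a camera call. They do not tell look-alikes from the thing itself.
- boxes_of(target, camera): "rect" ([left, top, right, bottom] in pixels, round what is visible of it).
- pinpoint(target, camera): "location" ([column, row] in pixels: a listed point, or the origin of a listed thing).
The state is a dict: "time_s": time; "joint_pos": joint angles; "dq": joint speeds; "effort": joint torques, N m; "position": TCP position; "eef_rot": TCP orientation; "wrist_force": force on the tool from outside, world axes, zero at the start; "ft_torque": the same for the moment, N m; "grip_width": finger opening in m; "finger_force": force on a finger pad.
Only numpy, scipy, OpenCV 4.12 (cv2) and the standard library are available. Lean on these libraries where they do the work, as an engineer would, in place of code of your own. Each camera call takes 0.05 s, during which the arm holds its last target. There are 200 camera calls.

## Working session

There is one attempt and no reset: what is moved stays moved. The work goes in short steps, Python scripts to look and compute and a tool call to move; the robot and the scene stay as the last step left them, time stands still between calls to the robot, and variables do not carry over. Pictures are saved under pics/ and viewed, at most 10 in all, crops included, and the job is handed in when it is done.

Besides the shell and the picture viewer there is one more tool, called after "Request:" as a command line: name --argument value ..., lists and objects as JSON in quotes. apply_moves: Moves the arm, as the interface text tells. Its arguments: {"type":"object","properties":{"commands":{"type":"array","items":{"type":"object","properties":{"jaw":{"type":"number"},"x":{"type":"number"},"y":{"type":"number"},"z":{"type":"number"},"ax":{"type":"number"},"ay":{"type":"number"},"az":{"type":"number"}}}},"grip_force":{"type":"number"}},"required":["commands"]}

```bash
mkdir -p pics; cat > h.py <<'E'
from station import *
import numpy as np, cv2
def snap(n,f):
    im=grab_frame(n); cv2.imwrite('pics/'+f,cv2.cvtColor(im,cv2.COLOR_RGB2BGR)); return im
def ray(n,px,C=None):
    C=C or calibration(n); T=np.array(C['cam_to_world']); p=np.linalg.solve(np.array(C['mtx']),[px[0],px[1],1])
    return T[:3,3], T[:3,:3]@np.array([p[0],-p[1],-p[2]])
def atz(n,px,z,C=None):
    o,d=ray(n,px,C); return o+d*(z-o[2])/d[2]
def tri(rs):
    A=0;b=0
    for o,d in rs:
        d=d/np.linalg.norm(d);P=np.eye(3)-np.outer(d,d);A=A+P;b=b+P@o
    return np.linalg.solve(A,b)
def proj(n,X):
    C=calibration(n);T=np.linalg.inv(np.array(C['cam_to_world']));p=(T@np.append(X,1))[:3]
    q=np.array(C['mtx'])@np.array([p[0],-p[1],-p[2]]);return q[:2]/q[2]
E
python3 - <<'E'
from h import *
np.set_printoptions(precision=3,suppress=True)
a=snap('top','top0.png');b=snap('scene','scene0.png')
print(calibration('top'))
for t in ['tray','remote','case','cup','candle','cream']+['wall_%s_%s'%(w,k) for w in('near','far','left','right') for k in('tab','hinge')]:
    r={}
    for c in('top','scene'):
        r[c]=[(np.round(d['location']).tolist(),round(d['score'],2)) for d in pinpoint(t,c)[:5]]
    s=''
    if r['top'] and r['scene']: s=tri([ray(c,r[c][0][0]) for c in r])
    print(t,r,s)
print(sense())
E
```

```text
{'mtx': array([[585.594,   0.   , 322.394],
       [  0.   , 585.594, 243.263],
       [  0.   ,   0.   ,   1.   ]]), 'cam_to_world': array([[ 0.005,  0.997, -0.08 ,  0.46 ],
       [-1.   ,  0.007,  0.019,  0.015],
       [ 0.019,  0.08 ,  0.997,  1.18 ],
       [ 0.   ,  0.   ,  0.   ,  1.   ]])}
tray {'top': [([338.0, 232.0], 0.77), ([272.0, 245.0], 0.57), ([308.0, 238.0], 0.29)], 'scene': [([291.0, 266.0], 0.8)]} [ 0.577 -0.04   0.01 ]
remote {'top': [([142.0, 349.0], 0.97), ([141.0, 270.0], 0.95), ([208.0, 304.0], 0.6)], 'scene': [([399.0, 244.0], 0.92), ([460.0, 260.0], 0.59), ([444.0, 222.0], 0.59)]} [ 0.346  0.29  -0.035]
case {'top': [([497.0, 272.0], 0.74)], 'scene': [([169.0, 245.0], 0.85)]} [ 0.5   -0.364  0.002]
cup {'top': [([269.0, 198.0], 0.76), ([341.0, 257.0], 0.47)], 'scene': [([353.0, 291.0], 0.77)]} [ 0.647  0.104 -0.001]
candle {'top': [([388.0, 180.0], 0.64)], 'scene': [([240.0, 297.0], 0.79), ([351.0, 250.0], 0.71), ([293.0, 285.0], 0.59), ([459.0, 256.0], 0.43)]} [ 0.687 -0.142 -0.005]
cream {'top': [([402.0, 273.0], 0.84)], 'scene': [([248.0, 247.0], 0.59)]}
[... 794 characters left out ...]
 0.9)], 'scene': [([231.0, 253.0], 0.85)]} [ 0.593 -0.171  0.049]
wall_right_hinge {'top': [([373.0, 230.0], 0.62)], 'scene': [([266.0, 265.0], 0.78)]} [ 0.581 -0.105  0.012]
{'time_s': 1.5, 'joint_pos': array([ 1.026,  0.259,  1.535,  0.   ,  1.348, -0.203]), 'dq': array([ 0.   ,  0.001, -0.   ,  0.   ,  0.   ,  0.   ]), 'effort': array([ -0.002, -44.592, -29.088,  -0.001,   0.001,  -0.   ]), 'position': array([0.184, 0.518, 0.231]), 'eef_rot': array([[-0.942,  0.335, -0.   ],
       [ 0.335,  0.942,  0.   ],
       [ 0.   ,  0.   , -1.   ]]), 'wrist_force': array([-0.297, -0.222,  0.347]), 'ft_torque': array([-0.003,  0.019, -0.028]), 'finger_force': 0.0, 'grip_width': 0.08579720531032653}
```

View pics/top0.png

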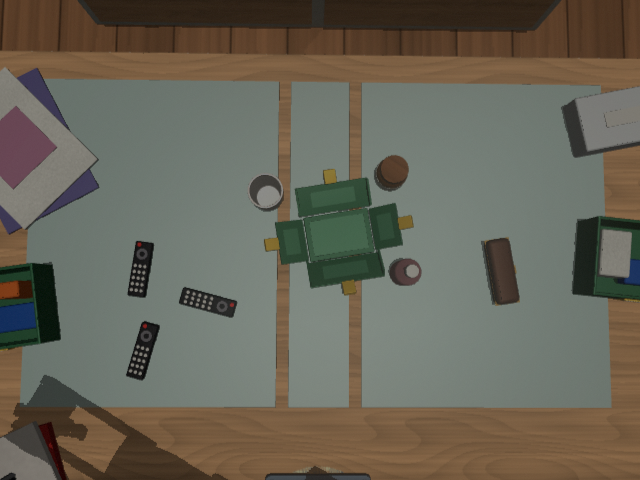

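View pics/scene0.png

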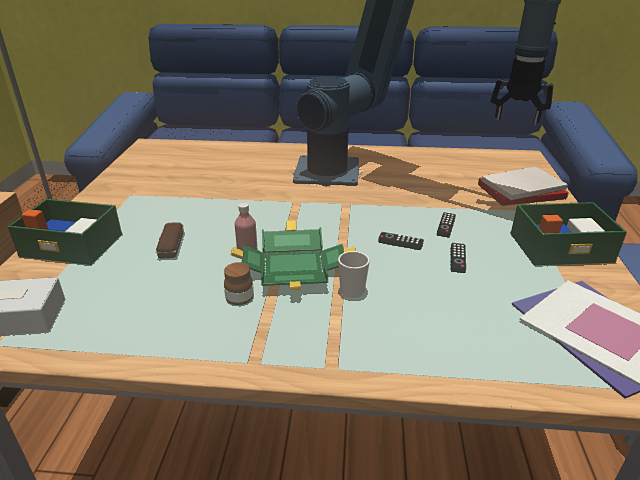

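```bash
cat > m.py <<'E'
from h import *
np.set_printoptions(precision=4,suppress=True)
im=cv2.cvtColor(cv2.imread('pics/top0.png'),cv2.COLOR_BGR2RGB).astype(int); sc=cv2.cvtColor(cv2.imread('pics/scene0.png'),cv2.COLOR_BGR2RGB).astype(int)
for n,c in dict(A=(141,270),B=(208,302),C=(143,350)).items():
    print(n,c,atz('top',c,.012), np.linalg.norm(atz('top',c,.012)[:2]))
# remote A: dark blob in top & scene
def blob(I,x0,y0,x1,y1,f):
    m=np.zeros(I.shape[:2],np.uint8); m[y0:y1,x0:x1]=f(I[y0:y1,x0:x1]); 
    m=cv2.morphologyEx(m,cv2.MORPH_CLOSE,np.ones((7,7)))
    n,l,s,ce=cv2.connectedComponentsWithStats(m); k=1+np.argmax(s[1:,4]); cs,_=cv2.findContours((l==k).astype(np.uint8),0,2)
    return cv2.minAreaRect(cs[0]),cs[0]
dark=lambda p:(p.max(-1)<75).astype(np.uint8)
r,_=blob(im,115,230,165,310,dark); print('top rect',r)
P=np.array([atz('top',p,.016)[:2] for p in cv2.boxPoints(r)]); print(P,P.mean(0),np.linalg.norm(np.diff(P,axis=0),axis=1))
q,_=blob(sc,440,232,480,280,dark); print('scene rect',q, 'A proj',proj('scene',np.append(P.mean(0),.016)))
print('tri remote',tri([ray('top',r[0]),ray('scene',q[0])]))
# tray floor: light green
print(im[235,340],im[195,330],im[270,345])
g=lambda p:((p[...,1]>p[...,0]+20)&(p[...,1]>88)&(p[...,1]>p[...,2]+5)).astype(np.uint8)
f=(im.min(-1)>=0)
r,c=blob(im,300,200,380,265,g); print('tray',r)
P=np.array([atz('top',p,.016)[:2] for p in cv2.boxPoints(r)]); print(P,P.mean(0),np.linalg.norm(np.diff(P,axis=0),axis=1))
big=lambda I,x0,y0,x1,y1,s:cv2.resize(I[y0:y1,x0:x1].astype(np.uint8),None,fx=s,fy=s,interpolation=2)
a=big(im,225,155,445,305,3); b=big(im,105,225,255,395,3)
o=np.zeros((450,660,3),np.uint8);o[:450,:660]=a
cv2.imwrite('pics/crop1.png',o[...,::-1])
s=big(sc,215,200,375,310,5)[:550]
cv2.imwrite('pics/crop2.png',s[...,::-1])
E
python3 m.py
```

```text
A (141, 270) [0.4985 0.3522 0.012 ] 0.6103394610471414
B (208, 302) [0.436  0.2186 0.012 ] 0.48771797322008986
C (143, 350) [0.3417 0.3436 0.012 ] 0.4846011025117166
top rect ((140.58106994628906, 269.0135192871094), (18.905879974365234, 55.73125457763672), 9.462323188781738)
[[0.4491 0.3776]
 [0.5578 0.363 ]
 [0.5518 0.3261]
 [0.4432 0.3409]] [0.5005 0.3519] [0.1096 0.0374 0.1097]
scene rect ((458.0, 257.5), (29.0, 14.0), 90.0) A proj [456.5651 254.6692]
tri remote [0.5006 0.3554 0.0079]
[ 69 100  77] [61 90 69] [45 72 53]
tray ((338.4067687988281, 234.4094696044922), (35.45549011230469, 55.15876388549805), 81.02737426757812)
[[ 0.5978  0.0212]
 [ 0.616  -0.0879]
 [ 0.5457 -0.0989]
 [ 0.5278  0.0097]] [ 0.5718 -0.039 ] [0.1106 0.0712 0.1101]
```

View pics/crop1.png

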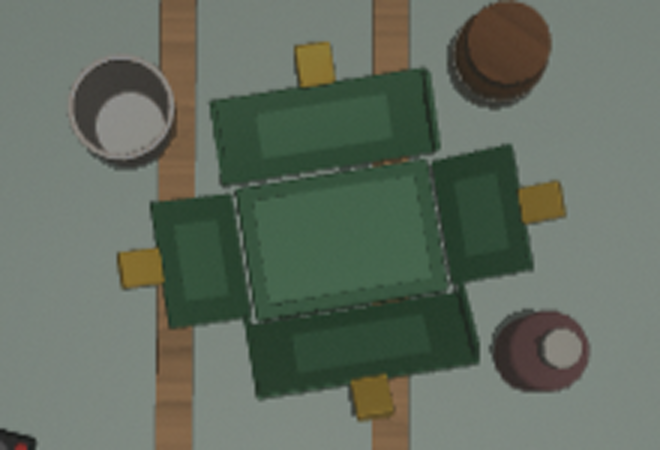

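View pics/crop2.png

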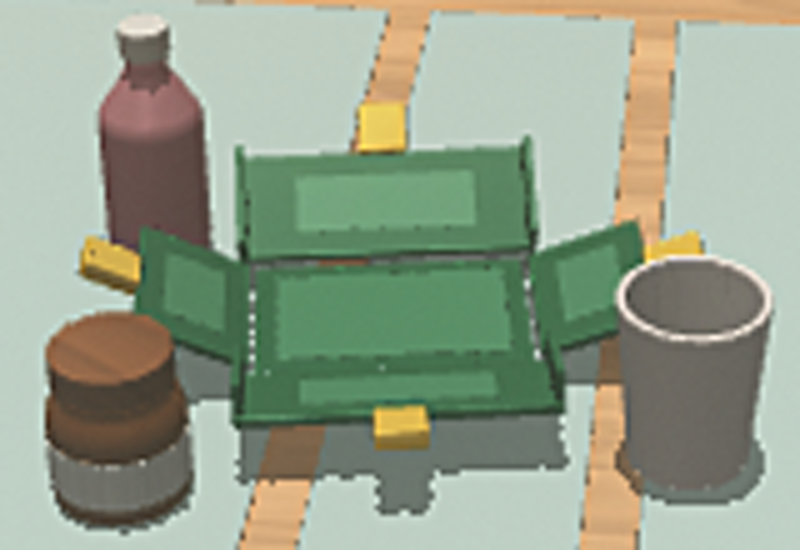

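```bash
cat > fit.py <<'E'
from h import *
from scipy.optimize import least_squares
np.set_printoptions(precision=4,suppress=True)
DIR=dict(far=(1,0,.045),near=(-1,0,.045),left=(0,1,.065),right=(0,-1,.065))
def pt(x,y,yaw,w,a,r):
    dx,dy,h=DIR[w]; d=h+r*np.cos(a); c,s=np.cos(yaw),np.sin(yaw)
    return np.array([x+d*(c*dx-s*dy),y+d*(s*dx+c*dy),.016+r*np.sin(a)])
E
cat > f1.py <<'E'
from fit import *
tabs=dict(near=((349,288.5),(296,223)),far=((330.3,176),(295.5,286)),left=((271.5,244),(349.5,250)),right=((405.5,222),(236.5,252)))
hin=dict(near=((341,256),(294,250)),far=((334,213),(292,272)),left=((305,236.5),(321,258)),right=((373,229.5),(266,265)))
cor=[((235,193),(-1,1)),((432,158),(1,1)),((452,290),(1,-1)),((252,322),(-1,-1))] # (y right->, x up)
def res(p):
    x,y,yaw=p[:3];R=[]
    for i,w in enumerate(DIR):
        for j,c in enumerate(('top','scene')):
            R+=list(proj(c,pt(x,y,yaw,w,p[3+i],.076))-tabs[w][j])
            R+=list(.5*(proj(c,pt(x,y,yaw,w,0,0))-hin[w][j]))
    c,s=np.cos(yaw),np.sin(yaw)
    for q,(sy,sx) in cor:
        X=np.array([.045*sx,-.065*sy]); X=np.array([x+c*X[0]-s*X[1],y+s*X[0]+c*X[1],.016])
        R+=list(proj('top',X)-(np.array(q)/3+[225,155]))
    return np.array(R)
f=least_squares(res,[.572,-.039,.16,.3,.3,.3,.3],loss='soft_l1')
print(f.x,np.abs(f.fun).max()); print(f.fun.reshape(-1,2))
for i,w in enumerate(DIR): print(w,pt(*f.x[:3],w,f.x[3+i],.076))
E
python3 f1.py
```

```text
[ 0.5705 -0.0391  0.1648  0.252   0.612   0.4068  0.5219] 5.415376686003128
[[-0.9945 -0.7701]
 [ 0.439  -0.0392]
 [-1.2882 -0.0697]
 [ 0.5933  0.7194]
 [-0.4105 -0.432 ]
 [ 0.5628  0.6126]
 [-5.4154  1.14  ]
 [-1.0703  1.1161]
 [-0.8458  0.4159]
 [ 0.6711  1.8022]
 [-0.0646 -0.425 ]
 [-0.5892  1.6945]
 [ 0.4351  0.6255]
 [-1.2363  0.2155]
 [-0.7872 -0.7426]
 [-0.4817 -0.6892]
 [-0.5169 -1.3697]
 [-2.1726  0.2307]
 [-1.4174  0.4269]
 [ 0.8884  0.0418]]
far [ 0.6875 -0.0196  0.0349]
near [ 0.4648 -0.0567  0.0597]
left [0.5484 0.0939 0.0461]
right [ 0.592  -0.1682  0.0539]
```

```bash
cat >> fit.py <<'E'
from scipy.spatial.transform import Rotation as Ro
def vert(yaw): # tool down, tool y at yaw deg
    a=np.radians(yaw); y=np.array([np.cos(a),np.sin(a),0]); z=np.array([0,0,-1.]); return np.column_stack([np.cross(y,z),y,z])
def go(pts,yaw,S=None):
    S=S or sense(); R=np.array(S['eef_rot']); p=np.array(S['position'])
    for q in np.atleast_2d(pts):
        print(dict(zip('xyz',np.round(R.T@(q-p),4))),dict(zip(('ax','ay','az'),np.round(Ro.from_matrix(R.T@vert(yaw)).as_rotvec(degrees=True),1))))
E
python3 -c "
from fit import *
go([[.5005,.3535,.16],[.5005,.3535,.02]],82.3)"
```

```text
{'x': np.float64(-0.3531), 'y': np.float64(-0.0492), 'z': np.float64(0.0713)} {'ax': np.float64(0.0), 'ay': np.float64(-0.0), 'az': np.float64(-11.9)}
{'x': np.float64(-0.3531), 'y': np.float64(-0.0492), 'z': np.float64(0.2113)} {'ax': np.float64(0.0), 'ay': np.float64(-0.0), 'az': np.float64(-11.9)}
```

Request:
apply_moves --commands '[{"jaw": 0.1, "x": -0.05, "y": -0.007, "z": 0.01, "az": -2}, {"jaw": 0.1, "x": -0.1, "y": -0.014, "z": 0.02, "az": -4}, {"jaw": 0.1, "x": -0.15, "y": -0.021, "z": 0.03, "az": -6}, {"jaw": 0.1, "x": -0.2, "y": -0.028, "z": 0.04, "az": -8}, {"jaw": 0.1, "x": -0.25, "y": -0.035, "z": 0.05, "az": -10}, {"jaw": 0.1, "x": -0.3, "y": -0.042, "z": 0.06, "az": -11.9}, {"jaw": 0.1, "x": -0.353, "y": -0.049, "z": 0.071, "az": -11.9}, {"jaw": 0.1, "x": -0.353, "y": -0.049, "z": 0.071, "az": -11.9}, {"jaw": 0.1, "x": -0.353, "y": -0.049, "z": 0.071, "az": -11.9}]'

```text
schema error: expected keys jaw, x, y, z, ax, ay, az
```

```bash
python3 -c "
from fit import *
C=calibration('wrist');snap('wrist','w1.png');print(pinpoint('remote','wrist'))
print(sense()['position'],sense()['dq'],sense()['grip_width']);print(proj('wrist',[.5005,.3535,.016]));print(np.array(C['cam_to_world']))
for p in ([.5547,.3462,.016],[.446,.361,.016],[.5027,.3703,.016],[.4982,.3367,.016]): print(proj('wrist',p))"
```

```text
[{'location': [223.1, 377.0], 'score': 0.64}]
[0.1843 0.5182 0.2313] [-0.0001  0.0006  0.0006 -0.0006  0.0002 -0.0001] 0.08566172117243222
[278.3031 493.5762]
[[ 0.3344 -0.9107 -0.2425  0.1244]
 [ 0.9424  0.3231  0.0861  0.5389]
 [-0.0001 -0.2574  0.9663  0.3742]
 [ 0.      0.      0.      1.    ]]
[288.7454 528.2701]
[267.2726 456.4596]
[292.2519 491.2052]
[264.3793 495.8749]
```

View pics/w1.png

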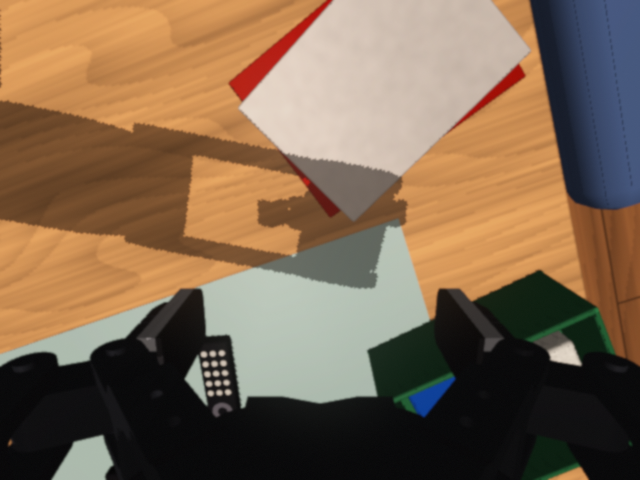

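The move was refused because rows need all keys, so this picture is still from the start pose. It shows the books at (385,110) and lookalike C at (217,375).

Request:
apply_moves --commands '[{"jaw": 0.1, "x": -0.05, "y": -0.007, "z": 0.01, "ax": 0, "ay": 0, "az": -2}, {"jaw": 0.1, "x": -0.1, "y": -0.014, "z": 0.02, "ax": 0, "ay": 0, "az": -4}, {"jaw": 0.1, "x": -0.15, "y": -0.021, "z": 0.03, "ax": 0, "ay": 0, "az": -6}, {"jaw": 0.1, "x": -0.2, "y": -0.028, "z": 0.04, "ax": 0, "ay": 0, "az": -8}, {"jaw": 0.1, "x": -0.25, "y": -0.035, "z": 0.05, "ax": 0, "ay": 0, "az": -10}, {"jaw": 0.1, "x": -0.3, "y": -0.042, "z": 0.06, "ax": 0, "ay": 0, "az": -11.9}, {"jaw": 0.1, "x": -0.353, "y": -0.049, "z": 0.071, "ax": 0, "ay": 0, "az": -11.9}, {"jaw": 0.1, "x": -0.353, "y": -0.049, "z": 0.071, "ax": 0, "ay": 0, "az": -11.9}, {"jaw": 0.1, "x": -0.353, "y": -0.049, "z": 0.071, "ax": 0, "ay": 0, "az": -11.9}]'

```text
time_s: 2.72
position: [0.5001, 0.3536, 0.16]
eef_rot: [[-0.991, 0.135, -0.001], [0.135, 0.991, -0.0], [0.001, -0.0, -1.0]]
wrist_force: [-0.6, -0.2, -0.1]
grip_width: 0.0768
finger_force: 0.0
```

```bash
python3 -c "
from fit import *
snap('wrist','w2.png');print(pinpoint('remote','wrist'))
print(sense()['position'],sense()['dq'],sense()['grip_width']);print(proj('wrist',[.5005,.3535,.016]))
for p in ([.5547,.3462,.016],[.446,.361,.016],[.5027,.3703,.016],[.4982,.3367,.016]): print(proj('wrist',p))"
```

```text
[{'location': [320.0, 214.9], 'score': 0.85}, {'location': [139.8, 153.6], 'score': 0.59}]
[0.4994 0.3545 0.1606] [ 0.0094 -0.006  -0.0005 -0.0025 -0.0029 -0.0028] 0.07709245296937764
[319.6762 216.4961]
[319.5547 282.7986]
[320.027  143.0909]
[341.7191 216.454 ]
[297.6149 216.4123]
```

View pics/w2.png

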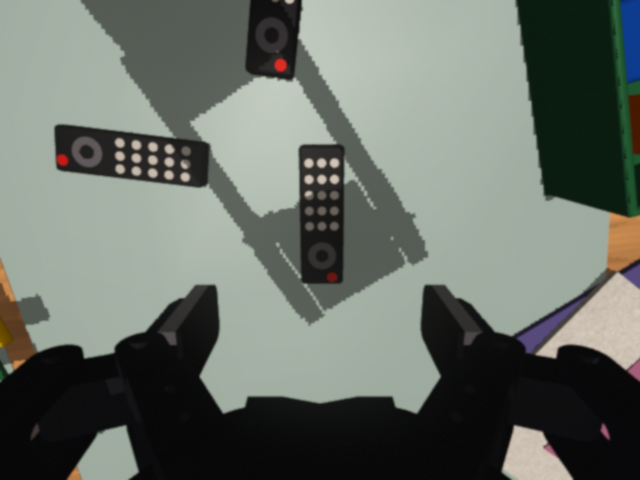

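The picture shows remote A at (321,214), on the predicted outline with its buttons up. B is at (132,155) and C at (272,35). A is 0.61 m from the base against 0.49 and 0.48 m, so A is the one meant.

Request:
apply_moves --commands '[{"jaw": 0.1, "x": 0, "y": 0, "z": 0.05, "ax": 0, "ay": 0, "az": 0}, {"jaw": 0.2, "x": 0, "y": 0, "z": 0.1, "ax": 0, "ay": 0, "az": 0}, {"jaw": 0.3, "x": 0, "y": 0, "z": 0.135, "ax": 0, "ay": 0, "az": 0}, {"jaw": 0.3, "x": 0, "y": 0, "z": 0.15, "ax": 0, "ay": 0, "az": 0}, {"jaw": 0.3, "x": 0, "y": 0, "z": 0.157, "ax": 0, "ay": 0, "az": 0}, {"jaw": 0.3, "x": 0, "y": 0, "z": 0.157, "ax": 0, "ay": 0, "az": 0}, {"jaw": 1, "x": 0, "y": 0, "z": 0.157, "ax": 0, "ay": 0, "az": 0}, {"jaw": 1, "x": 0, "y": 0, "z": 0.157, "ax": 0, "ay": 0, "az": 0}, {"jaw": 1, "x": 0, "y": 0, "z": 0.157, "ax": 0, "ay": 0, "az": 0}, {"jaw": 1, "x": 0, "y": 0, "z": 0.157, "ax": 0, "ay": 0, "az": 0}, {"jaw": 1, "x": 0, "y": 0, "z": 0.157, "ax": 0, "ay": 0, "az": 0}]' --grip_force 40

```text
time_s: 4.2
position: [0.5016, 0.3542, 0.005]
eef_rot: [[-0.991, 0.134, 0.003], [0.134, 0.991, 0.001], [-0.002, 0.002, -1.0]]
wrist_force: [-0.2, -0.4, 6.9]
grip_width: 0.0328
finger_force: 41.2
```

```bash
python3 -c "
from fit import *
go([[.5705,-.0391,.15],[.5705,-.0391,.03],[.5705,-.0391,.022]],9.44)"
```

```text
{'x': np.float64(-0.1213), 'y': np.float64(-0.3803), 'z': np.float64(-0.1454)} {'ax': np.float64(0.2), 'ay': np.float64(0.1), 'az': np.float64(72.9)}
{'x': np.float64(-0.121), 'y': np.float64(-0.3805), 'z': np.float64(-0.0254)} {'ax': np.float64(0.2), 'ay': np.float64(0.1), 'az': np.float64(72.9)}
{'x': np.float64(-0.121), 'y': np.float64(-0.3805), 'z': np.float64(-0.0174)} {'ax': np.float64(0.2), 'ay': np.float64(0.1), 'az': np.float64(72.9)}
```

Request:
apply_moves --commands '[{"jaw": 1, "x": 0, "y": 0, "z": -0.04, "ax": 0, "ay": 0, "az": 0}, {"jaw": 1, "x": 0, "y": 0, "z": -0.09, "ax": 0, "ay": 0, "az": 0}, {"jaw": 1, "x": -0.005, "y": -0.02, "z": -0.145, "ax": 0, "ay": 0, "az": 5}, {"jaw": 1, "x": -0.02, "y": -0.065, "z": -0.145, "ax": 0.2, "ay": 0.1, "az": 14}, {"jaw": 1, "x": -0.035, "y": -0.11, "z": -0.145, "ax": 0.2, "ay": 0.1, "az": 23}, {"jaw": 1, "x": -0.05, "y": -0.155, "z": -0.145, "ax": 0.2, "ay": 0.1, "az": 32}, {"jaw": 1, "x": -0.065, "y": -0.2, "z": -0.145, "ax": 0.2, "ay": 0.1, "az": 41}, {"jaw": 1, "x": -0.08, "y": -0.245, "z": -0.145, "ax": 0.2, "ay": 0.1, "az": 50}, {"jaw": 1, "x": -0.093, "y": -0.29, "z": -0.145, "ax": 0.2, "ay": 0.1, "az": 59}, {"jaw": 1, "x": -0.107, "y": -0.335, "z": -0.145, "ax": 0.2, "ay": 0.1, "az": 68}, {"jaw": 1, "x": -0.121, "y": -0.38, "z": -0.145, "ax": 0.2, "ay": 0.1, "az": 72.9}, {"jaw": 1, "x": -0.121, "y": -0.38, "z": -0.11, "ax": 0.2, "ay": 0.1, "az": 72.9}, {"jaw": 1, "x": -0.121, "y": -0.38, "z": -0.06, "ax": 0.2, "ay": 0.1, "az": 72.9}, {"jaw": 1, "x": -0.121, "y": -0.38, "z": -0.05, "ax": 0.2, "ay": 0.1, "az": 72.9}, {"jaw": 1, "x": -0.121, "y": -0.38, "z": -0.05, "ax": 0.2, "ay": 0.1, "az": 72.9}]'

```text
time_s: 6.08
position: [0.5696, -0.039, 0.0535]
eef_rot: [[-0.164, 0.986, -0.004], [0.986, 0.164, -0.001], [-0.0, -0.004, -1.0]]
wrist_force: [-0.1, -0.4, -0.9]
grip_width: 0.0327
finger_force: 40.4
```

```bash
python3 -c "
from fit import *
im=snap('top','t2.png')[140:320,220:460]; w=snap('wrist','w3.png')
o=np.zeros((600,720,3),np.uint8); o=np.hstack([cv2.resize(im,(400,300),interpolation=2),cv2.resize(w,(400,300))])
cv2.imwrite('pics/c3.png',o[...,::-1])
S=sense();print(S['grip_width'],S['position'])
go([[.5705,-.0391,.021]],9.44)
for a,b in ((.0425,.0625),(.0425,-.0625),(-.0425,.0625),(-.0425,-.0625)):
  c,s=np.cos(.1648),np.sin(.1648);print(proj('wrist',[.5705+c*a-s*b,-.0391+s*a+c*b,.016])*.625+[400,0])
"
```

```text
0.03306316915004902 [ 0.5711 -0.0392  0.0552]
{'x': np.float64(0.0003), 'y': np.float64(-0.0005), 'z': np.float64(0.0342)} {'ax': np.float64(-0.0), 'ay': np.float64(0.1), 'az': np.float64(-0.0)}
[655.3917  82.1357]
[646.6268 230.5283]
[539.7877  82.039 ]
[549.0023 230.4048]
```

View pics/c3.png

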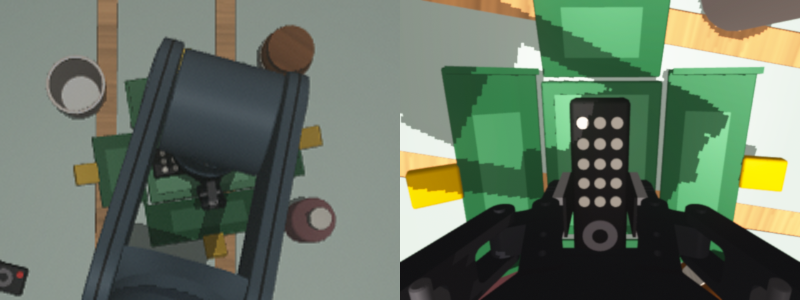

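The remote is held level and aligned over the tray. In the right half its end is at (600,97), between the tray edges at 541 and 661.

Request:
apply_moves --commands '[{"jaw": 1, "x": 0, "y": 0, "z": 0.02, "ax": 0, "ay": 0, "az": 0}, {"jaw": 1, "x": 0, "y": 0, "z": 0.03, "ax": 0, "ay": 0, "az": 0}, {"jaw": 1, "x": 0, "y": 0, "z": 0.034, "ax": 0, "ay": 0, "az": 0}, {"jaw": 1, "x": 0, "y": 0, "z": 0.034, "ax": 0, "ay": 0, "az": 0}]'

```text
time_s: 6.68
position: [0.5698, -0.039, 0.021]
eef_rot: [[-0.164, 0.986, -0.003], [0.986, 0.164, -0.001], [-0.001, -0.003, -1.0]]
wrist_force: [-3.7, 1.7, 7.0]
grip_width: 0.0331
finger_force: 41.2
```

Request:
apply_moves --commands '[{"jaw": 0.45, "x": 0, "y": 0, "z": 0, "ax": 0, "ay": 0, "az": 0}, {"jaw": 0.45, "x": 0, "y": 0, "z": 0, "ax": 0, "ay": 0, "az": 0}, {"jaw": 0.45, "x": 0, "y": 0, "z": 0, "ax": 0, "ay": 0, "az": 0}, {"jaw": 0.45, "x": 0, "y": 0, "z": -0.03, "ax": 0, "ay": 0, "az": 0}, {"jaw": 0.45, "x": 0, "y": 0, "z": -0.08, "ax": 0, "ay": 0, "az": 0}, {"jaw": 0.45, "x": 0, "y": 0, "z": -0.13, "ax": 0, "ay": 0, "az": 0}, {"jaw": 0.45, "x": 0, "y": 0, "z": -0.18, "ax": 0, "ay": 0, "az": 0}, {"jaw": 0.45, "x": 0, "y": 0, "z": -0.18, "ax": 0, "ay": 0, "az": 0}, {"jaw": 0.45, "x": 0, "y": 0, "z": -0.18, "ax": 0, "ay": 0, "az": 0}]'

```text
time_s: 7.8
position: [0.5697, -0.0388, 0.1989]
eef_rot: [[-0.164, 0.987, -0.004], [0.987, 0.164, -0.001], [-0.0, -0.004, -1.0]]
wrist_force: [-0.0, -0.3, -0.0]
grip_width: 0.0468
finger_force: 0.0
```

```bash
cat > meas.py <<'E'
from fit import *
import sys,json
def wristtabs(name,f):
    im=snap('wrist',f); hsv=cv2.cvtColor(im,cv2.COLOR_RGB2HSV)
    m=cv2.inRange(hsv,(18,130,90),(32,255,255)); n,l,s,c=cv2.connectedComponentsWithStats(m)
    print([(np.round(c[i],1).tolist(),s[i].tolist()) for i in range(1,n) if s[i,4]>80])
E
python3 -c "
from meas import *
wristtabs('w','w4.png');print(sense()['position'],sense()['grip_width'])
X=[.5705,-.0391,.1648]
for w in ('left','right','near','far'):
  print(w,[np.round(d['location']).tolist()+[round(d['score'],2)] for d in pinpoint('wall_%s_tab'%w,'wrist')[:2]])
  for a in (.2,.3,.4,.5,.6): print('  ',a,proj('wrist',pt(*X,w,a,.076)))
for w in ('left','right','near','far'): print(w,[np.round(d['location']).tolist()+[round(d['score'],2)] for d in pinpoint('wall_%s_hinge'%w,'wrist')[:2]],proj('wrist',pt(*X,w,0,0)))
"
```

```text
[([323.0, 29.9], [307, 8, 33, 45, 1469]), ([386.4, 80.1], [379, 67, 18, 28, 333]), ([405.3, 84.5], [399, 71, 13, 28, 179]), ([484.3, 98.8], [477, 85, 15, 28, 245]), ([459.7, 97.8], [449, 90, 21, 17, 171]), ([509.2, 104.5], [500, 90, 18, 28, 170]), ([581.3, 114.7], [574, 102, 16, 27, 155]), ([604.8, 119.3], [599, 108, 13, 26, 103]), ([20.0, 192.6], [16, 180, 9, 24, 110]), ([464.6, 211.6], [446, 197, 38, 30, 1052]), ([183.2, 217.8], [162, 201, 43, 34, 1239]), ([539.2, 275.9], [533, 265, 14, 21, 105]), ([583.3, 282.3], [578, 272, 12, 21, 108]), ([595.2, 282.0], [588, 273, 18, 21, 176]), ([614.5, 286.5], [607, 276, 18, 22, 181]), ([624.9, 361.7], [608, 317, 32, 83, 521]), ([323.0, 362.5], [310, 346, 27, 34, 911]), ([633.4, 374.6], [626, 363, 14, 25, 91]), ([634.5, 390.5], [627, 376, 13, 27, 92])]
[ 0.5692 -0.0387  0.198 ] 0.04688266703533237
left [[323.0, 25.0, 0.7]]
   0.2 [321.466   22.9979]
   0.3 [321.4389  23.1382]
   0.4 [321.4097  24.5238]
   0.5 [321.3786  27.2221]
   0.6 [321.346   31.2781]
right [[324.0, 364.0, 0.59]]
   0.2 [320.9886 359.5259]
   0.3 [320.9617 362.4393]
   0.4 [320.9356 364.6072]
   0.5 [320.9105 365.9547]
   0.6 [320.8869 366.4092]
near [[183.0, 216.0, 0.78]]
   0.2 [176.2918 209.9912]
   0.3 [175.2551 211.8449]
   0.4 [175.1931 213.7273]
   0.5 [176.1746 215.6161]
   0.6 [178.2577 217.4864]
far [[467.0, 213.0, 0.91], [378.0, 208.0, 0.22]]
   0.2 [466.0609 210.3081]
   0.3 [467.0405 212.1707]
   0.4 [467.0359 214.0586]
   0.5 [465.9782 215.9493]
   0.6 [463.81   217.8171]
left [[322.0, 131.0, 0.97], [322.0, 23.0, 0.56]] [320.5937 128.3136]
right [[320.0, 274.0, 0.9], [270.0, 211.0, 0.16]] [320.2018 276.6282]
near [] [267.9768 205.9463]
far [[378.0, 206.0, 0.81]] [371.9435 205.9616]
```

View pics/w4.png

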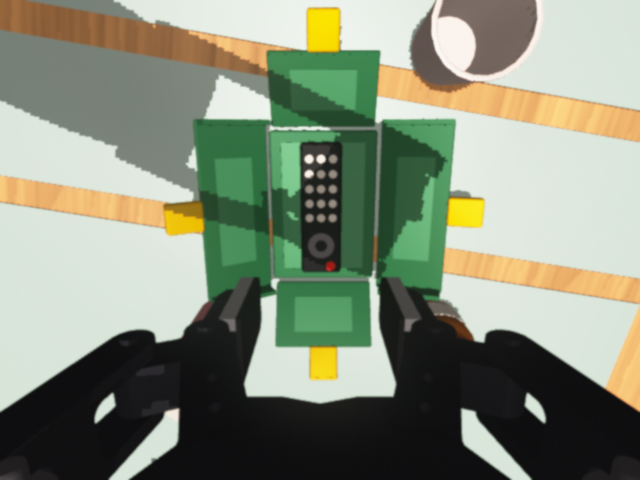

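The picture shows the remote lying buttons up in the tray at (321,205). Tabs are left (323,30), right (323,362), near (183,217) and far (465,212).

```bash
python3 -c "
from fit import *
X=[.5717,-.0388,.1648]
c,s=np.cos(.1648),np.sin(.1648); ex=np.array([c,s,0])
for a in (.3,.4,.5,.6,.7):
  print(a,'L edge wrist51',proj('wrist',pt(*X,'left',a,.060))[1],'tabtop wrist8',proj('wrist',pt(*X,'left',a,.088))[1],'scene corner 343,244.4',proj('scene',pt(*X,'left',a,.06)-.042*ex),'top tab 271.5 244',proj('top',pt(*X,'left',a,.076)),'| R edge wrist346',proj('wrist',pt(*X,'right',a,.060))[1], 'scene tab 237,252',proj('scene',pt(*X,'right',a,.076)))
"
```

```text
0.3 L edge wrist51 47.26897105029262 tabtop wrist8 3.071161748269222 scene corner 343,244.4 [342.0245 245.0468] top tab 271.5 244 [269.367  244.3468] | R edge wrist346 342.96553219771937 scene tab 237,252 [233.3681 257.2078]
0.4 L edge wrist51 48.75669653773898 tabtop wrist8 4.173995083518696 scene corner 343,244.4 [341.2447 243.1128] top tab 271.5 244 [270.4351 243.8485] | R edge wrist346 344.32438642994293 scene tab 237,252 [234.2316 254.6018]
0.5 L edge wrist51 51.206328368302906 tabtop wrist8 6.868726573503774 scene corner 343,244.4 [340.2316 241.2601] top tab 271.5 244 [271.8858 243.2994] | R edge wrist346 345.02169615842416 scene tab 237,252 [235.4141 252.0749]
0.6 L edge wrist51 54.63075015630549 tabtop wrist8 11.236833811739835 scene corner 343,244.4 [338.994  239.5083] top tab 271.5 244 [273.71   242.7046] | R edge wrist346 345.014062028897 scene tab 237,252 [236.9061 249.6545]
0.7 L edge wrist51 59.02360590031714 tabtop wrist8 17.323889077553027 scene corner 343,244.4 [337.5432 237.8762] top tab 271.5 244 [275.8935 242.0701] | R edge wrist346 344.2639923163312 scene tab 237,252 [238.6942 247.3671]
```

```bash
cat > arc.py <<'E'
from fit import *
import sys
X=[.5717,-.0388,.1648]
def tcp(w,a,r=.081): return pt(*X,w,a,r)-[0,0,.019]
def arc(w,a0,a1,n,yaw,r=.081,start=None):
    S=dict(sense())
    if start is not None: S['position']=start
    S['eef_rot']=vert(yaw)
    go([tcp(w,a,r) for a in np.linspace(a0,a1,n)],yaw,S)
E
python3 -c "
from arc import *
S=sense();print(S['position'])
t=tcp('left',.44);go([t+[0,0,.07],t],9.44)
print('arc');arc('left',.44,1.60,13,9.44,start=t)"
```

```text
[ 0.5699 -0.0389  0.1988]
{'x': np.float64(0.1381), 'y': np.float64(0.0021), 'z': np.float64(0.0973)} {'ax': np.float64(-0.3), 'ay': np.float64(0.0), 'az': np.float64(-0.0)}
{'x': np.float64(0.1381), 'y': np.float64(0.0024), 'z': np.float64(0.1673)} {'ax': np.float64(-0.3), 'ay': np.float64(0.0), 'az': np.float64(-0.0)}
arc
{'x': np.float64(0.0), 'y': np.float64(0.0), 'z': np.float64(0.0)} {'ax': np.float64(0.0), 'ay': np.float64(0.0), 'az': np.float64(0.0)}
{'x': np.float64(-0.0037), 'y': np.float64(0.0), 'z': np.float64(-0.0069)} {'ax': np.float64(0.0), 'ay': np.float64(0.0), 'az': np.float64(0.0)}
{'x': np.float64(-0.008), 'y': np.float64(0.0), 'z': np.float64(-0.0134)} {'ax': np.float64(0.0), 'ay': np.float64(0.0), 'az': np.float64(0.0)}
{'x': np.float64(-0.0129), 'y': np.float64(0.0), 'z': np.float64(-0.0195)} {'ax': np.float64(0.0), 'ay': np.float64(0.0), 'az': np.float64(0.0)}
{'x': np.float64(-0.0184), 'y': np.float64(0.0), 'z': np.float64(-0.0251)} {'ax': np.float64(0.0), 'ay': np.float64(0.0), 'az': np.float64(0.0)}
{'x': np.float64(-0.0244), 'y': np.float64(0.0), 'z': np.f
[... 399 characters left out ...]
49), 'y': np.float64(0.0), 'z': np.float64(-0.0414)} {'ax': np.float64(0.0), 'ay': np.float64(0.0), 'az': np.float64(0.0)}
{'x': np.float64(-0.0524), 'y': np.float64(0.0), 'z': np.float64(-0.0438)} {'ax': np.float64(0.0), 'ay': np.float64(0.0), 'az': np.float64(0.0)}
{'x': np.float64(-0.06), 'y': np.float64(0.0), 'z': np.float64(-0.0454)} {'ax': np.float64(0.0), 'ay': np.float64(0.0), 'az': np.float64(0.0)}
{'x': np.float64(-0.0678), 'y': np.float64(0.0), 'z': np.float64(-0.0463)} {'ax': np.float64(0.0), 'ay': np.float64(0.0), 'az': np.float64(0.0)}
{'x': np.float64(-0.0757), 'y': np.float64(0.0), 'z': np.float64(-0.0465)} {'ax': np.float64(0.0), 'ay': np.float64(0.0), 'az': np.float64(0.0)}
```

Request:
apply_moves --commands '[{"jaw": 0.45, "x": 0.05, "y": 0.001, "z": 0.03, "ax": 0, "ay": 0, "az": 0}, {"jaw": 0.45, "x": 0.1, "y": 0.002, "z": 0.06, "ax": -0.2, "ay": 0, "az": 0}, {"jaw": 0.45, "x": 0.138, "y": 0.002, "z": 0.097, "ax": -0.3, "ay": 0, "az": 0}, {"jaw": 0.45, "x": 0.138, "y": 0.002, "z": 0.12, "ax": -0.3, "ay": 0, "az": 0}, {"jaw": 0.45, "x": 0.138, "y": 0.002, "z": 0.15, "ax": -0.3, "ay": 0, "az": 0}, {"jaw": 0.45, "x": 0.138, "y": 0.002, "z": 0.167, "ax": -0.3, "ay": 0, "az": 0}, {"jaw": 0.45, "x": 0.138, "y": 0.002, "z": 0.167, "ax": -0.3, "ay": 0, "az": 0}, {"jaw": 1, "x": 0.138, "y": 0.002, "z": 0.167, "ax": -0.3, "ay": 0, "az": 0}, {"jaw": 1, "x": 0.138, "y": 0.002, "z": 0.167, "ax": -0.3, "ay": 0, "az": 0}, {"jaw": 1, "x": 0.138, "y": 0.002, "z": 0.167, "ax": -0.3, "ay": 0, "az": 0}, {"jaw": 1, "x": 0.138, "y": 0.002, "z": 0.167, "ax": -0.3, "ay": 0, "az": 0}]' --grip_force 25

```text
time_s: 9.62
position: [0.549, 0.0974, 0.0328]
eef_rot: [[-0.164, 0.987, 0.002], [0.987, 0.164, -0.0], [-0.001, 0.002, -1.0]]
wrist_force: [-2.5, 0.2, 2.6]
grip_width: 0.0231
finger_force: 30.3
```

Gripped (23 mm wide). Now the arc.

Request:
apply_moves --commands '[{"jaw": 1, "x": -0.004, "y": 0, "z": -0.007, "ax": 0, "ay": 0, "az": 0}, {"jaw": 1, "x": -0.008, "y": 0, "z": -0.0134, "ax": 0, "ay": 0, "az": 0}, {"jaw": 1, "x": -0.013, "y": 0, "z": -0.0195, "ax": 0, "ay": 0, "az": 0}, {"jaw": 1, "x": -0.0184, "y": 0, "z": -0.025, "ax": 0, "ay": 0, "az": 0}, {"jaw": 1, "x": -0.0244, "y": 0, "z": -0.03, "ax": 0, "ay": 0, "az": 0}, {"jaw": 1, "x": -0.031, "y": 0, "z": -0.0345, "ax": 0, "ay": 0, "az": 0}, {"jaw": 1, "x": -0.038, "y": 0, "z": -0.038, "ax": 0, "ay": 0, "az": 0}, {"jaw": 1, "x": -0.045, "y": 0, "z": -0.0414, "ax": 0, "ay": 0, "az": 0}]'

```text
time_s: 10.62
position: [0.5564, 0.0525, 0.0742]
eef_rot: [[-0.164, 0.987, 0.002], [0.987, 0.164, -0.0], [-0.001, 0.002, -1.0]]
wrist_force: [0.8, 3.1, -2.2]
grip_width: 0.0231
finger_force: 26.8
```

Request:
apply_moves --commands '[{"jaw": 1, "x": -0.0075, "y": 0, "z": -0.0024, "ax": 0, "ay": 0, "az": 0}, {"jaw": 1, "x": -0.015, "y": 0, "z": -0.004, "ax": 0, "ay": 0, "az": 0}, {"jaw": 1, "x": -0.023, "y": 0, "z": -0.005, "ax": 0, "ay": 0, "az": 0}, {"jaw": 1, "x": -0.031, "y": 0, "z": -0.005, "ax": 0, "ay": 0, "az": 0}, {"jaw": 1, "x": -0.031, "y": 0, "z": -0.005, "ax": 0, "ay": 0, "az": 0}]'

```text
time_s: 11.25
position: [0.5617, 0.021, 0.0794]
eef_rot: [[-0.163, 0.987, 0.003], [0.987, 0.163, -0.002], [-0.002, 0.002, -1.0]]
wrist_force: [-2.3, 0.7, 5.0]
grip_width: 0.0234
finger_force: 24.2
```

```bash
python3 -c "
from arc import *
im=snap('scene','s5.png')[150:300,190:400];cv2.imwrite('pics/c5.png',cv2.resize(im,None,fx=3.5,fy=3.5,interpolation=2)[...,::-1])
S=sense();print(S['position'],S['wrist_force'],S['ft_torque'],tcp('left',1.571))"
```

```text
[0.5617 0.0211 0.0794] [-2.1261  1.9052  5.4324] [ 0.4661  0.4436 -0.0604] [0.561  0.0253 0.078 ]
```

View pics/c5.png

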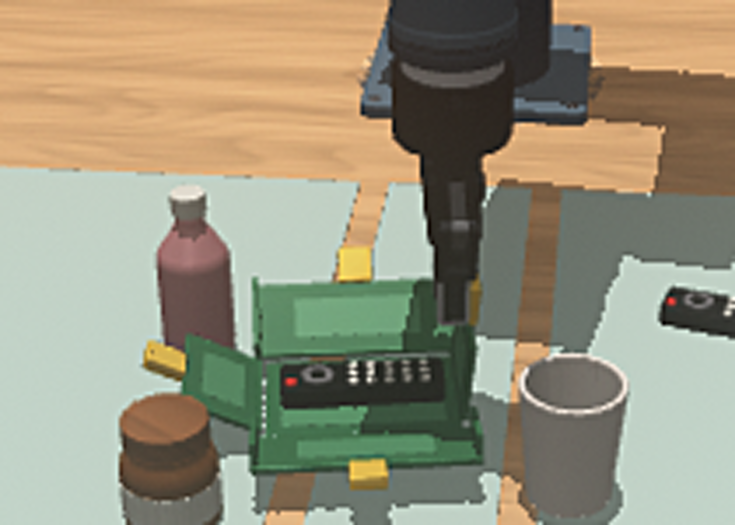

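The left wall looks nearly upright at (470,370) in the crop. A little more push will confirm the stop.

Request:
apply_moves --commands '[{"jaw": 1, "x": -0.003, "y": 0, "z": 0, "ax": 0, "ay": 0, "az": 0}, {"jaw": 1, "x": -0.005, "y": 0, "z": 0, "ax": 0, "ay": 0, "az": 0}, {"jaw": 1, "x": -0.005, "y": 0, "z": 0, "ax": 0, "ay": 0, "az": 0}]'

```text
time_s: 11.68
position: [0.5625, 0.0168, 0.0791]
eef_rot: [[-0.164, 0.987, 0.003], [0.987, 0.164, -0.001], [-0.002, 0.002, -1.0]]
wrist_force: [-2.1, 2.2, 6.2]
grip_width: 0.0228
finger_force: 24.4
```

Request:
apply_moves --commands '[{"jaw": 0.45, "x": 0, "y": 0, "z": 0, "ax": 0, "ay": 0, "az": 0}, {"jaw": 0.45, "x": 0, "y": 0, "z": 0, "ax": 0, "ay": 0, "az": 0}, {"jaw": 0.45, "x": 0, "y": 0, "z": 0, "ax": 0, "ay": 0, "az": 0}, {"jaw": 0.45, "x": 0, "y": 0, "z": -0.02, "ax": 0, "ay": 0, "az": 0}, {"jaw": 0.45, "x": 0, "y": 0, "z": -0.06, "ax": 0, "ay": 0, "az": 0}, {"jaw": 0.45, "x": -0.02, "y": 0, "z": -0.1, "ax": 0, "ay": 0, "az": 0}, {"jaw": 0.45, "x": -0.06, "y": 0, "z": -0.12, "ax": 0, "ay": 0, "az": 0}, {"jaw": 0.45, "x": -0.06, "y": 0, "z": -0.12, "ax": 0, "ay": 0, "az": 0}, {"jaw": 0.45, "x": -0.06, "y": 0, "z": -0.12, "ax": 0, "ay": 0, "az": 0}]'

```text
time_s: 12.8
position: [0.5711, -0.0414, 0.198]
eef_rot: [[-0.163, 0.987, 0.0], [0.987, 0.163, 0.0], [0.0, 0.001, -1.0]]
wrist_force: [0.2, 0.2, -0.3]
grip_width: 0.0468
finger_force: 0.0
```

```bash
python3 -c "
from meas import *
from arc import *
wristtabs('w','w6.png')
a=snap('scene','s6.png')[190:310,220:380];
w=cv2.cvtColor(cv2.imread('pics/w6.png'),4)
cv2.imwrite('pics/c6.png',np.hstack([cv2.resize(a,(400,300),interpolation=2),cv2.resize(w,(400,300))])[...,::-1])
for a in (1.3,1.4,1.5,1.571,1.64): print(a,'tab end, wall edge',proj('wrist',pt(*X,'left',a,.088)),proj('wrist',pt(*X,'left',a,.06)),proj('scene',pt(*X,'left',a,.088)))
print([np.round(d['location']).tolist()+[round(d['score'],2)] for d in pinpoint('wall_left_tab','wrist')[:2]])
S=sense();print(S['position'])
t=tcp('right',.52);go([t+[0,0,.07],t],9.44);arc('right',.52,1.62,13,9.44,start=t)
"
```

```text
[([290.6, 62.8], [286, 47, 13, 29, 159]), ([380.6, 76.4], [373, 63, 16, 28, 245]), ([400.9, 79.9], [394, 67, 16, 28, 204]), ([481.6, 94.7], [476, 82, 11, 27, 121]), ([504.8, 99.5], [499, 86, 12, 27, 161]), ([568.1, 110.6], [563, 97, 12, 27, 106]), ([577.7, 110.7], [571, 99, 16, 26, 103]), ([595.5, 115.3], [589, 102, 13, 27, 83]), ([320.8, 117.2], [301, 108, 41, 20, 740]), ([16.0, 189.2], [13, 177, 7, 24, 131]), ([463.1, 208.4], [444, 194, 39, 30, 1052]), ([180.1, 214.8], [159, 198, 43, 35, 1249]), ([445.9, 255.6], [442, 247, 12, 22, 113]), ([457.1, 259.5], [451, 249, 13, 22, 163]), ([538.3, 272.2], [532, 262, 13, 21, 116]), ([592.6, 279.3], [587, 271, 12, 20, 96]), ([616.2, 283.9], [607, 274, 20, 22, 220]), ([621.3, 351.8], [605, 308, 35, 80, 275]), ([623.8, 367.5], [611, 336, 29, 57, 143]), ([321.0, 360.5], [308, 344, 27, 34, 912]), ([631.1, 376.9], [617, 345, 23, 56, 496])]
1.3 tab end, wall edge [319.8227  82.4062] [319.8189  99.3725] [330.295  230.5214]
1.4 tab end, wall edge [319.8061  97.5915] [319.8089 108.5692] [326.5714 229.9363]
1.5 tab end, wall edge [319.7898 113.0572] [3
[... 1726 characters left out ...]
5), 'y': np.float64(-0.0), 'z': np.float64(-0.0367)} {'ax': np.float64(0.0), 'ay': np.float64(0.0), 'az': np.float64(0.0)}
{'x': np.float64(0.0522), 'y': np.float64(-0.0), 'z': np.float64(-0.0387)} {'ax': np.float64(0.0), 'ay': np.float64(0.0), 'az': np.float64(0.0)}
{'x': np.float64(0.0595), 'y': np.float64(-0.0), 'z': np.float64(-0.04)} {'ax': np.float64(0.0), 'ay': np.float64(0.0), 'az': np.float64(0.0)}
{'x': np.float64(0.0669), 'y': np.float64(-0.0), 'z': np.float64(-0.0407)} {'ax': np.float64(0.0), 'ay': np.float64(0.0), 'az': np.float64(0.0)}
{'x': np.float64(0.0743), 'y': np.float64(-0.0), 'z': np.float64(-0.0407)} {'ax': np.float64(0.0), 'ay': np.float64(0.0), 'az': np.float64(0.0)}
```

View pics/c6.png

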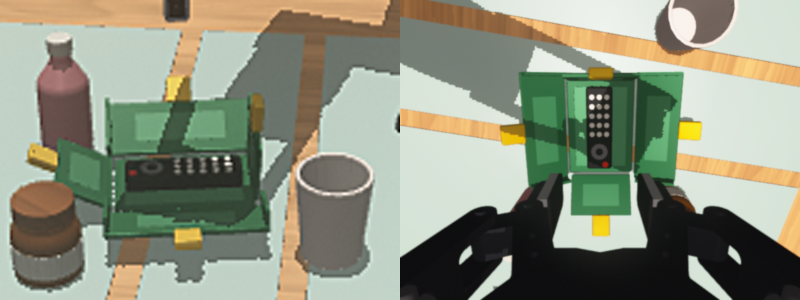

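Left half: the left tab at (257,110) is close to upright. Right half: the remote is flat at (600,127), and the left tab at (600,73) is almost edge-on. I've used all 10 views, so from here I'll measure angles by fitting projected tab boxes to the yellow masks.

```bash
cat > ang.py <<'E'
from arc import *
def yell(f,p,R=22):
    im=cv2.cvtColor(cv2.imread(f),cv2.COLOR_BGR2HSV)
    m=cv2.inRange(im,(17,120,60),(33,255,255)); n,l,s,c=cv2.connectedComponentsWithStats(m)
    k=[i for i in range(1,n) if s[i,4]>15 and np.linalg.norm(c[i]-p)<R]
    if not k: return None
    k=max(k,key=lambda i:s[i,4]); x,y,w,h=s[k,:4]; return np.array([x,y,x+w,y+h],float)-.5
def tabbox(P,w,a,c,pr):
    dx,dy,h=DIR[w]; cy,sy=np.cos(P[2]),np.sin(P[2]); d=np.array([cy*dx-sy*dy,sy*dx+cy*dy,0]); t=np.array([-d[1],d[0],0]); u=np.array([0,0,1.])
    H=np.array([P[0],P[1],.016])+h*d; ex=np.cos(a)*d+np.sin(a)*u; ez=-np.sin(a)*d+np.cos(a)*u
    q=np.array([pr(H+r*ex+s*t+z*ez) for r in (.06,.088) for s in(-.012,.012) for z in(-.005,.005)])
    return np.r_[q.min(0),q.max(0)]
def prj(n):
    C=calibration(n);T=np.linalg.inv(np.array(C['cam_to_world']));M=np.array(C['mtx'])
    def f(Xw):
        p=(T@np.append(Xw,1))[:3];q=M@np.array([p[0],-p[1],-p[2]]);return q[:2]/q[2]
    return f
def fit(obs,P0=(.5705,-.039,.1648),A0=None,offs=True):
    # obs: {cam:{wall:rect}}
    ws=sorted({w for c in obs for w in obs[c]}); pr={c:prj(c) for c in obs}; cams=sorted(obs)
    def res(v):
        o={c:v[3+2*i:5+2*i] for i,c in enumerate(cams)}; A=dict(zip(ws,v[3+2*len(cams):])); R=list((v[:3]-P0)/[.002,.002,.01])
        for c in cams:
            R+=list(o[c]/1.5)
            for w in obs[c]: R+=list(tabbox(v,w,A[w],c,pr[c])+np.tile(o[c],2)-obs[c][w])
        return np.array(R)
    f=least_squares(res,list(P0)+[0]*2*len(cams)+[A0[w] for w in ws],loss='soft_l1')
    print('pose',f.x[:3],'off',f.x[3:3+2*len(cams)],dict(zip(ws,np.round(f.x[3+2*len(cams):],3))),'rms',np.sqrt(np.mean(res(f.x)**2)))
    return f.x
E
python3 - <<'E'
from ang import *
W={w:yell('pics/w6.png',p) for w,p in dict(left=(321,117),right=(321,360),near=(180,215),far=(463,208)).items()}
S={w:yell('pics/s6.png',p,9) for w,p in dict(left=(323,233),right=(236,252),near=(292,225),far=(295,285)).items()}
print(W,S)
A=dict(left=1.5,right=.5,near=.6,far=.25)
for o in ({'wrist':W,'scene':S},{'wrist':W},{'scene':S}): fit(o,A0=A)
E
```

```text
{'left': array([300.5, 107.5, 341.5, 127.5]), 'right': array([307.5, 343.5, 334.5, 377.5]), 'near': array([132.5, 196.5, 201.5, 232.5]), 'far': array([443.5, 192.5, 482.5, 223.5])} {'left': array([319.5, 227.5, 324.5, 242.5]), 'right': array([230.5, 247.5, 242.5, 258.5]), 'near': array([286.5, 219.5, 295.5, 230.5]), 'far': array([289.5, 280.5, 300.5, 289.5])}
pose [ 0.5721 -0.0385  0.1667] off [ 0.4454 -0.575   0.1462 -0.0301] {'far': np.float64(0.253), 'left': np.float64(1.523), 'near': np.float64(0.572), 'right': np.float64(0.45)} rms 3.9013683545269586
pose [ 0.5722 -0.0393  0.1657] off [0.7675 0.4961] {'far': np.float64(0.139), 'left': np.float64(1.508), 'near': np.float64(0.523), 'right': np.float64(0.357)} rms 5.253764719871342
pose [ 0.5704 -0.0386  0.1654] off [0.4328 0.1926] {'far': np.float64(0.278), 'left': np.float64(1.53), 'near': np.float64(0.61), 'right': np.float64(0.465)} rms 0.5239148420370636
```

```bash
python3 -c "
from arc import *
def at(w,d,z):
    q=pt(*X,w,0,d-DIR[w][2]); q[2]=z; return q
go([at('left',.105,.16),at('left',.105,.07),at('left',.085,.07)],9.44)"
```

```text
{'x': np.float64(0.1067), 'y': np.float64(0.0011), 'z': np.float64(0.0377)} {'ax': np.float64(-0.0), 'ay': np.float64(-0.0), 'az': np.float64(0.0)}
{'x': np.float64(0.1067), 'y': np.float64(0.0012), 'z': np.float64(0.1277)} {'ax': np.float64(-0.0), 'ay': np.float64(-0.0), 'az': np.float64(0.0)}
{'x': np.float64(0.0867), 'y': np.float64(0.0011), 'z': np.float64(0.1276)} {'ax': np.float64(-0.0), 'ay': np.float64(-0.0), 'az': np.float64(0.0)}
```

Request:
apply_moves --commands '[{"jaw": 1, "x": 0.04, "y": 0, "z": 0.01, "ax": 0, "ay": 0, "az": 0}, {"jaw": 1, "x": 0.09, "y": 0.001, "z": 0.02, "ax": 0, "ay": 0, "az": 0}, {"jaw": 1, "x": 0.107, "y": 0.001, "z": 0.04, "ax": 0, "ay": 0, "az": 0}, {"jaw": 1, "x": 0.107, "y": 0.001, "z": 0.08, "ax": 0, "ay": 0, "az": 0}, {"jaw": 1, "x": 0.107, "y": 0.001, "z": 0.12, "ax": 0, "ay": 0, "az": 0}, {"jaw": 1, "x": 0.107, "y": 0.001, "z": 0.128, "ax": 0, "ay": 0, "az": 0}, {"jaw": 1, "x": 0.097, "y": 0.001, "z": 0.128, "ax": 0, "ay": 0, "az": 0}, {"jaw": 1, "x": 0.091, "y": 0.001, "z": 0.128, "ax": 0, "ay": 0, "az": 0}, {"jaw": 1, "x": 0.087, "y": 0.001, "z": 0.128, "ax": 0, "ay": 0, "az": 0}, {"jaw": 1, "x": 0.085, "y": 0.001, "z": 0.128, "ax": 0, "ay": 0, "az": 0}]'

```text
time_s: 14.2
position: [0.5597, 0.0418, 0.0717]
eef_rot: [[-0.163, 0.987, 0.004], [0.987, 0.163, -0.0], [-0.001, 0.004, -1.0]]
wrist_force: [-0.9, 0.4, 0.3]
grip_width: -0.0001
finger_force: 0.4
```

Request:
apply_moves --commands '[{"jaw": 1, "x": -0.001, "y": 0, "z": 0, "ax": 0, "ay": 0, "az": 0}, {"jaw": 1, "x": -0.002, "y": 0, "z": 0, "ax": 0, "ay": 0, "az": 0}]'

```text
time_s: 14.45
position: [0.5594, 0.0411, 0.0711]
eef_rot: [[-0.163, 0.987, 0.002], [0.987, 0.163, 0.001], [0.001, 0.002, -1.0]]
wrist_force: [0.7, 5.7, 3.6]
grip_width: -0.0002
finger_force: 3.1
```

Request:
apply_moves --commands '[{"jaw": 1, "x": -0.001, "y": 0, "z": 0, "ax": 0, "ay": 0, "az": 0}, {"jaw": 1, "x": -0.002, "y": 0, "z": 0, "ax": 0, "ay": 0, "az": 0}]'

```text
time_s: 14.7
position: [0.5594, 0.0409, 0.0711]
eef_rot: [[-0.163, 0.987, 0.002], [0.987, 0.163, 0.003], [0.003, 0.002, -1.0]]
wrist_force: [-0.9, 12.3, 5.8]
grip_width: 0.0
finger_force: 6.4
```

```bash
python3 -c "
from arc import *
t=tcp('right',.47);print(t);go([t+[0,0,.07],t],9.44);arc('right',.47,1.62,13,9.44,start=t)"
```

```text
[ 0.5942 -0.1742  0.0337]
{'x': np.float64(-0.2178), 'y': np.float64(-0.0007), 'z': np.float64(-0.0333)} {'ax': np.float64(0.1), 'ay': np.float64(-0.2), 'az': np.float64(-0.0)}
{'x': np.float64(-0.218), 'y': np.float64(-0.0009), 'z': np.float64(0.0367)} {'ax': np.float64(0.1), 'ay': np.float64(-0.2), 'az': np.float64(-0.0)}
{'x': np.float64(0.0), 'y': np.float64(0.0), 'z': np.float64(0.0)} {'ax': np.float64(0.0), 'ay': np.float64(0.0), 'az': np.float64(0.0)}
{'x': np.float64(0.0038), 'y': np.float64(-0.0), 'z': np.float64(-0.0067)} {'ax': np.float64(0.0), 'ay': np.float64(0.0), 'az': np.float64(0.0)}
{'x': np.float64(0.0083), 'y': np.float64(-0.0), 'z': np.float64(-0.0131)} {'ax': np.float64(0.0), 'ay': np.float64(0.0), 'az': np.float64(0.0)}
{'x': np.float64(0.0134), 'y': np.float64(-0.0), 'z': np.float64(-0.019)} {'ax': np.float64(0.0), 'ay': np.float64(0.0), 'az': np.float64(0.0)}
{'x': np.float64(0.019), 'y': np.float64(-0.0), 'z': np.float64(-0.0243)} {'ax': np.float64(0.0), 'ay': np.float64(0.0), 'az': np.float64(0.0)}
{'x': np.float64(0.025), 'y': np.float64(-0.0), 'z': np.flo
[... 398 characters left out ...]
), 'y': np.float64(-0.0), 'z': np.float64(-0.0398)} {'ax': np.float64(0.0), 'ay': np.float64(0.0), 'az': np.float64(0.0)}
{'x': np.float64(0.0531), 'y': np.float64(-0.0), 'z': np.float64(-0.042)} {'ax': np.float64(0.0), 'ay': np.float64(0.0), 'az': np.float64(0.0)}
{'x': np.float64(0.0607), 'y': np.float64(-0.0), 'z': np.float64(-0.0435)} {'ax': np.float64(0.0), 'ay': np.float64(0.0), 'az': np.float64(0.0)}
{'x': np.float64(0.0684), 'y': np.float64(-0.0), 'z': np.float64(-0.0442)} {'ax': np.float64(0.0), 'ay': np.float64(0.0), 'az': np.float64(0.0)}
{'x': np.float64(0.0762), 'y': np.float64(-0.0), 'z': np.float64(-0.0442)} {'ax': np.float64(0.0), 'ay': np.float64(0.0), 'az': np.float64(0.0)}
```

Request:
apply_moves --commands '[{"jaw": 1, "x": 0.015, "y": 0, "z": 0, "ax": 0, "ay": 0, "az": 0}, {"jaw": 1, "x": 0.02, "y": 0, "z": -0.03, "ax": 0, "ay": 0, "az": 0}, {"jaw": 0.45, "x": 0.01, "y": 0, "z": -0.085, "ax": 0, "ay": 0, "az": 0}, {"jaw": 0.45, "x": -0.05, "y": 0, "z": -0.09, "ax": 0, "ay": 0, "az": 0}, {"jaw": 0.45, "x": -0.11, "y": 0, "z": -0.085, "ax": 0, "ay": 0, "az": 0}, {"jaw": 0.45, "x": -0.17, "y": 0, "z": -0.06, "ax": 0, "ay": 0, "az": 0}, {"jaw": 0.45, "x": -0.216, "y": -0.001, "z": -0.033, "ax": 0, "ay": 0, "az": 0}, {"jaw": 0.45, "x": -0.216, "y": -0.001, "z": 0, "ax": 0, "ay": 0, "az": 0}, {"jaw": 0.45, "x": -0.216, "y": -0.001, "z": 0.025, "ax": 0, "ay": 0, "az": 0}, {"jaw": 0.45, "x": -0.216, "y": -0.001, "z": 0.037, "ax": 0, "ay": 0, "az": 0}, {"jaw": 0.45, "x": -0.216, "y": -0.001, "z": 0.037, "ax": 0, "ay": 0, "az": 0}, {"jaw": 1, "x": -0.216, "y": -0.001, "z": 0.037, "ax": 0, "ay": 0, "az": 0}, {"jaw": 1, "x": -0.216, "y": -0.001, "z": 0.037, "ax": 0, "ay": 0, "az": 0}, {"jaw": 1, "x": -0.216, "y": -0.001, "z": 0.037, "ax": 0, "ay": 0, "az": 0}, {"jaw": 1, "x": -0.216, "y": -0.001, "z": 0.037, "ax": 0, "ay": 0, "az": 0}]'

```text
time_s: 16.58
position: [0.5947, -0.1754, 0.0347]
eef_rot: [[-0.164, 0.987, 0.003], [0.987, 0.164, -0.001], [-0.002, 0.003, -1.0]]
wrist_force: [-0.1, -1.9, 3.2]
grip_width: 0.0234
finger_force: 29.1
```

Request:
apply_moves --commands '[{"jaw": 1, "x": 0.004, "y": 0, "z": -0.0067, "ax": 0, "ay": 0, "az": 0}, {"jaw": 1, "x": 0.0083, "y": 0, "z": -0.013, "ax": 0, "ay": 0, "az": 0}, {"jaw": 1, "x": 0.0134, "y": 0, "z": -0.019, "ax": 0, "ay": 0, "az": 0}, {"jaw": 1, "x": 0.019, "y": 0, "z": -0.0243, "ax": 0, "ay": 0, "az": 0}, {"jaw": 1, "x": 0.025, "y": 0, "z": -0.029, "ax": 0, "ay": 0, "az": 0}, {"jaw": 1, "x": 0.0316, "y": 0, "z": -0.0334, "ax": 0, "ay": 0, "az": 0}, {"jaw": 1, "x": 0.0385, "y": 0, "z": -0.037, "ax": 0, "ay": 0, "az": 0}, {"jaw": 1, "x": 0.0457, "y": 0, "z": -0.04, "ax": 0, "ay": 0, "az": 0}, {"jaw": 1, "x": 0.0531, "y": 0, "z": -0.042, "ax": 0, "ay": 0, "az": 0}, {"jaw": 1, "x": 0.0607, "y": 0, "z": -0.0435, "ax": 0, "ay": 0, "az": 0}, {"jaw": 1, "x": 0.0684, "y": 0, "z": -0.044, "ax": 0, "ay": 0, "az": 0}, {"jaw": 1, "x": 0.0762, "y": 0, "z": -0.044, "ax": 0, "ay": 0, "az": 0}, {"jaw": 1, "x": 0.08, "y": 0, "z": -0.044, "ax": 0, "ay": 0, "az": 0}, {"jaw": 1, "x": 0.08, "y": 0, "z": -0.044, "ax": 0, "ay": 0, "az": 0}]'

```text
time_s: 18.32
position: [0.5818, -0.0986, 0.0787]
eef_rot: [[-0.164, 0.986, 0.004], [0.986, 0.164, -0.006], [-0.006, 0.003, -1.0]]
wrist_force: [3.2, -12.0, -0.9]
grip_width: 0.0234
finger_force: 29.6
```

Request:
apply_moves --commands '[{"jaw": 0.45, "x": -0.002, "y": 0, "z": 0, "ax": 0, "ay": 0, "az": 0}, {"jaw": 0.45, "x": -0.002, "y": 0, "z": 0, "ax": 0, "ay": 0, "az": 0}, {"jaw": 0.45, "x": -0.002, "y": 0, "z": 0, "ax": 0, "ay": 0, "az": 0}, {"jaw": 0.45, "x": -0.002, "y": 0, "z": -0.03, "ax": 0, "ay": 0, "az": 0}, {"jaw": 0.6, "x": -0.002, "y": 0, "z": -0.065, "ax": 0, "ay": 0, "az": 0}, {"jaw": 1, "x": -0.03, "y": 0, "z": -0.065, "ax": 0, "ay": 0, "az": 0}, {"jaw": 1, "x": -0.046, "y": 0, "z": -0.06, "ax": 0, "ay": 0, "az": 0}, {"jaw": 1, "x": -0.046, "y": 0, "z": -0.02, "ax": 0, "ay": 0, "az": 0}, {"jaw": 1, "x": -0.046, "y": 0, "z": 0.008, "ax": 0, "ay": 0, "az": 0}, {"jaw": 1, "x": -0.04, "y": 0, "z": 0.008, "ax": 0, "ay": 0, "az": 0}, {"jaw": 1, "x": -0.032, "y": 0, "z": 0.008, "ax": 0, "ay": 0, "az": 0}, {"jaw": 1, "x": -0.027, "y": 0, "z": 0.008, "ax": 0, "ay": 0, "az": 0}, {"jaw": 1, "x": -0.024, "y": 0, "z": 0.008, "ax": 0, "ay": 0, "az": 0}, {"jaw": 1, "x": -0.023, "y": 0, "z": 0.008, "ax": 0, "ay": 0, "az": 0}]'

```text
time_s: 20.08
position: [0.5852, -0.1187, 0.0706]
eef_rot: [[-0.164, 0.986, 0.003], [0.986, 0.164, -0.001], [-0.002, 0.003, -1.0]]
wrist_force: [0.7, -1.1, 1.6]
grip_width: 0.0
finger_force: 0.9
```

Request:
apply_moves --commands '[{"jaw": 1, "x": 0.001, "y": 0, "z": 0, "ax": 0, "ay": 0, "az": 0}, {"jaw": 1, "x": 0.002, "y": 0, "z": 0, "ax": 0, "ay": 0, "az": 0}]'

```text
time_s: 20.32
position: [0.5853, -0.1185, 0.0706]
eef_rot: [[-0.164, 0.987, 0.004], [0.987, 0.164, -0.003], [-0.004, 0.003, -1.0]]
wrist_force: [-0.8, -8.3, 2.2]
grip_width: -0.0003
finger_force: 3.9
```

Request:
apply_moves --commands '[{"jaw": 1, "x": 0.001, "y": 0, "z": 0, "ax": 0, "ay": 0, "az": 0}, {"jaw": 1, "x": 0.002, "y": 0, "z": 0, "ax": 0, "ay": 0, "az": 0}]'

```text
time_s: 20.58
position: [0.5852, -0.1183, 0.0707]
eef_rot: [[-0.164, 0.987, 0.005], [0.987, 0.164, -0.006], [-0.007, 0.004, -1.0]]
wrist_force: [-0.3, -13.2, 1.2]
grip_width: -0.0001
finger_force: 6.8
```

```bash
python3 -c "
from arc import *
t=tcp('near',.59);print(t);go([t+[0,0,.1],t],99.44);arc('near',.59,1.60,12,99.44,start=t)"
```

```text
[ 0.4609 -0.0572  0.0421]
{'x': np.float64(0.0801), 'y': np.float64(-0.1124), 'z': np.float64(-0.0723)} {'ax': np.float64(-0.1), 'ay': np.float64(0.5), 'az': np.float64(-90.0)}
{'x': np.float64(0.0808), 'y': np.float64(-0.1128), 'z': np.float64(0.0277)} {'ax': np.float64(-0.1), 'ay': np.float64(0.5), 'az': np.float64(-90.0)}
{'x': np.float64(0.0), 'y': np.float64(0.0), 'z': np.float64(0.0)} {'ax': np.float64(0.0), 'ay': np.float64(0.0), 'az': np.float64(0.0)}
{'x': np.float64(-0.0044), 'y': np.float64(0.0), 'z': np.float64(-0.006)} {'ax': np.float64(0.0), 'ay': np.float64(0.0), 'az': np.float64(0.0)}
{'x': np.float64(-0.0094), 'y': np.float64(0.0), 'z': np.float64(-0.0115)} {'ax': np.float64(0.0), 'ay': np.float64(0.0), 'az': np.float64(0.0)}
{'x': np.float64(-0.0148), 'y': np.float64(0.0), 'z': np.float64(-0.0166)} {'ax': np.float64(0.0), 'ay': np.float64(0.0), 'az': np.float64(0.0)}
{'x': np.float64(-0.0207), 'y': np.float64(0.0), 'z': np.float64(-0.0212)} {'ax': np.float64(0.0), 'ay': np.float64(0.0), 'az': np.float64(0.0)}
{'x': np.float64(-0.0269), 'y': np.float64(0.0), 'z': np.
[... 256 characters left out ...]
4), 'y': np.float64(0.0), 'z': np.float64(-0.0313)} {'ax': np.float64(0.0), 'ay': np.float64(0.0), 'az': np.float64(0.0)}
{'x': np.float64(-0.0476), 'y': np.float64(0.0), 'z': np.float64(-0.0335)} {'ax': np.float64(0.0), 'ay': np.float64(0.0), 'az': np.float64(0.0)}
{'x': np.float64(-0.0548), 'y': np.float64(0.0), 'z': np.float64(-0.035)} {'ax': np.float64(0.0), 'ay': np.float64(0.0), 'az': np.float64(0.0)}
{'x': np.float64(-0.0622), 'y': np.float64(0.0), 'z': np.float64(-0.0358)} {'ax': np.float64(0.0), 'ay': np.float64(0.0), 'az': np.float64(0.0)}
{'x': np.float64(-0.0697), 'y': np.float64(0.0), 'z': np.float64(-0.0359)} {'ax': np.float64(0.0), 'ay': np.float64(0.0), 'az': np.float64(0.0)}
```

Request:
apply_moves --commands '[{"jaw": 1, "x": -0.016, "y": 0, "z": 0, "ax": 0, "ay": 0, "az": 0}, {"jaw": 1, "x": -0.018, "y": 0, "z": -0.05, "ax": 0, "ay": 0.2, "az": 0}, {"jaw": 0.45, "x": -0.01, "y": 0, "z": -0.1, "ax": 0, "ay": 0.4, "az": -5}, {"jaw": 0.45, "x": 0.01, "y": -0.01, "z": -0.11, "ax": 0, "ay": 0.4, "az": -15}, {"jaw": 0.45, "x": 0.025, "y": -0.025, "z": -0.11, "ax": 0, "ay": 0.4, "az": -25}, {"jaw": 0.45, "x": 0.04, "y": -0.04, "z": -0.11, "ax": 0, "ay": 0.4, "az": -35}, {"jaw": 0.45, "x": 0.055, "y": -0.055, "z": -0.11, "ax": 0, "ay": 0.4, "az": -45}, {"jaw": 0.45, "x": 0.065, "y": -0.07, "z": -0.11, "ax": 0, "ay": 0.4, "az": -55}, {"jaw": 0.45, "x": 0.075, "y": -0.085, "z": -0.11, "ax": 0, "ay": 0.4, "az": -65}, {"jaw": 0.45, "x": 0.078, "y": -0.1, "z": -0.11, "ax": 0, "ay": 0.4, "az": -75}, {"jaw": 0.45, "x": 0.078, "y": -0.113, "z": -0.1, "ax": 0, "ay": 0.4, "az": -85}, {"jaw": 0.45, "x": 0.078, "y": -0.113, "z": -0.08, "ax": 0, "ay": 0.4, "az": -90}, {"jaw": 0.45, "x": 0.078, "y": -0.113, "z": -0.08, "ax": 0, "ay": 0.4, "az": -90}]'

```text
time_s: 22.2
position: [0.4584, -0.0558, 0.1483]
eef_rot: [[-0.987, -0.162, -0.007], [-0.162, 0.987, 0.005], [0.006, 0.006, -1.0]]
wrist_force: [-0.7, -0.2, 0.3]
grip_width: 0.047
finger_force: 0.0
```

```bash
python3 - <<'E'
from ang import *
snap('wrist','w7.png');snap('scene','s7.png')
L=pinpoint('wall_near_tab','wrist');print([(d['location'],d['score']) for d in L[:2]],proj('wrist',pt(*X,'near',.59,.076)))
W=dict(near=yell('pics/w7.png',proj('wrist',pt(*X,'near',.59,.076)),25))
S={}
for w,a in dict(left=1.571,right=1.571,near=.59,far=.26).items():
    r=yell('pics/s7.png',proj('scene',pt(*X,w,a,.076)),9)
    if r is not None:S[w]=r
print(W,S)
A=dict(left=1.5,right=1.5,near=.6,far=.25)
fit({'scene':S},A0=A)
if W['near'] is not None: fit({'scene':S,'wrist':W},A0=A)
t=tcp('near',.59);go([t],99.44);print(sense()['position'])
E
```

```text
[([316.2, 245.8], 0.82)] [319.5883 241.0636]
{'near': array([295.5, 226.5, 334.5, 265.5])} {'left': array([317.5, 227.5, 322.5, 241.5]), 'right': array([261.5, 229.5, 265.5, 244.5]), 'near': array([286.5, 219.5, 295.5, 230.5]), 'far': array([289.5, 280.5, 300.5, 289.5])}
pose [ 0.5704 -0.0388  0.1665] off [0.2726 0.0092] {'far': np.float64(0.272), 'left': np.float64(1.58), 'near': np.float64(0.595), 'right': np.float64(1.57)} rms 0.4992339598956408
pose [ 0.5712 -0.0405  0.1705] off [ 0.9497  0.0408 -0.7042  0.1747] {'far': np.float64(0.279), 'left': np.float64(1.577), 'near': np.float64(0.638), 'right': np.float64(1.574)} rms 0.5447459037961151
{'x': np.float64(-0.0009), 'y': np.float64(-0.0014), 'z': np.float64(0.1079)} {'ax': np.float64(0.2), 'ay': np.float64(-0.1), 'az': np.float64(-0.1)}
[ 0.4601 -0.0564  0.15  ]
```

Both short walls now measure 1.57 to 1.58 rad, fully upright. Next is the near wall.

Request:
apply_moves --commands '[{"jaw": 0.45, "x": 0, "y": -0.001, "z": 0.05, "ax": 0, "ay": 0, "az": 0}, {"jaw": 0.45, "x": 0, "y": -0.001, "z": 0.085, "ax": 0, "ay": 0, "az": 0}, {"jaw": 0.45, "x": 0, "y": -0.001, "z": 0.106, "ax": 0, "ay": 0, "az": 0}, {"jaw": 0.45, "x": 0, "y": -0.001, "z": 0.106, "ax": 0, "ay": 0, "az": 0}, {"jaw": 1, "x": 0, "y": -0.001, "z": 0.106, "ax": 0, "ay": 0, "az": 0}, {"jaw": 1, "x": 0, "y": -0.001, "z": 0.106, "ax": 0, "ay": 0, "az": 0}, {"jaw": 1, "x": 0, "y": -0.001, "z": 0.106, "ax": 0, "ay": 0, "az": 0}, {"jaw": 1, "x": 0, "y": -0.001, "z": 0.106, "ax": 0, "ay": 0, "az": 0}]'

```text
time_s: 23.35
position: [0.4603, -0.0574, 0.0443]
eef_rot: [[-0.987, -0.164, -0.001], [-0.164, 0.987, 0.002], [0.001, 0.002, -1.0]]
wrist_force: [-0.5, -2.8, 2.6]
grip_width: 0.023
finger_force: 29.9
```

Request:
apply_moves --commands '[{"jaw": 1, "x": -0.0044, "y": 0, "z": -0.006, "ax": 0, "ay": 0, "az": 0}, {"jaw": 1, "x": -0.0094, "y": 0, "z": -0.0115, "ax": 0, "ay": 0, "az": 0}, {"jaw": 1, "x": -0.0148, "y": 0, "z": -0.0166, "ax": 0, "ay": 0, "az": 0}, {"jaw": 1, "x": -0.0207, "y": 0, "z": -0.0212, "ax": 0, "ay": 0, "az": 0}, {"jaw": 1, "x": -0.027, "y": 0, "z": -0.0252, "ax": 0, "ay": 0, "az": 0}, {"jaw": 1, "x": -0.0335, "y": 0, "z": -0.0286, "ax": 0, "ay": 0, "az": 0}, {"jaw": 1, "x": -0.0404, "y": 0, "z": -0.0313, "ax": 0, "ay": 0, "az": 0}, {"jaw": 1, "x": -0.0476, "y": 0, "z": -0.0335, "ax": 0, "ay": 0, "az": 0}]'

```text
time_s: 24.35
position: [0.5046, -0.0499, 0.0766]
eef_rot: [[-0.986, -0.164, -0.008], [-0.164, 0.986, 0.002], [0.008, 0.004, -1.0]]
wrist_force: [-3.6, -6.5, 1.4]
grip_width: 0.023
finger_force: 30.0
```

Request:
apply_moves --commands '[{"jaw": 1, "x": -0.006, "y": 0, "z": -0.001, "ax": 0, "ay": 0, "az": 0}, {"jaw": 1, "x": -0.012, "y": 0, "z": -0.0018, "ax": 0, "ay": 0, "az": 0}, {"jaw": 1, "x": -0.012, "y": 0, "z": -0.0018, "ax": 0, "ay": 0, "az": 0}]'

```text
time_s: 24.72
position: [0.5175, -0.0478, 0.0789]
eef_rot: [[-0.986, -0.164, -0.006], [-0.164, 0.986, 0.002], [0.005, 0.003, -1.0]]
wrist_force: [-2.8, -4.5, 4.5]
grip_width: 0.023
finger_force: 30.7
```

Request:
apply_moves --commands '[{"jaw": 1, "x": -0.005, "y": 0, "z": -0.0005, "ax": 0, "ay": 0, "az": 0}, {"jaw": 1, "x": -0.01, "y": 0, "z": -0.0005, "ax": 0, "ay": 0, "az": 0}, {"jaw": 1, "x": -0.013, "y": 0, "z": -0.0005, "ax": 0, "ay": 0, "az": 0}, {"jaw": 1, "x": -0.013, "y": 0, "z": -0.0005, "ax": 0, "ay": 0, "az": 0}]'

```text
time_s: 25.22
position: [0.5303, -0.0456, 0.0793]
eef_rot: [[-0.986, -0.164, -0.006], [-0.164, 0.986, 0.002], [0.005, 0.003, -1.0]]
wrist_force: [-2.6, -4.2, 3.2]
grip_width: 0.0234
finger_force: 30.4
```

Request:
apply_moves --commands '[{"jaw": 0.45, "x": 0, "y": 0, "z": 0, "ax": 0, "ay": 0, "az": 0}, {"jaw": 0.45, "x": 0, "y": 0, "z": 0, "ax": 0, "ay": 0, "az": 0}, {"jaw": 0.45, "x": 0, "y": 0, "z": 0, "ax": 0, "ay": 0, "az": 0}, {"jaw": 0.45, "x": 0, "y": 0, "z": -0.03, "ax": 0, "ay": 0, "az": 0}, {"jaw": 0.6, "x": 0, "y": 0, "z": -0.065, "ax": 0, "ay": 0.3, "az": 0}, {"jaw": 1, "x": 0.03, "y": 0, "z": -0.065, "ax": 0, "ay": 0.3, "az": 0}, {"jaw": 1, "x": 0.046, "y": 0, "z": -0.06, "ax": 0, "ay": 0.3, "az": 0}, {"jaw": 1, "x": 0.046, "y": 0, "z": -0.02, "ax": 0, "ay": 0.3, "az": 0}, {"jaw": 1, "x": 0.046, "y": 0, "z": 0.009, "ax": 0, "ay": 0.3, "az": 0}, {"jaw": 1, "x": 0.04, "y": 0, "z": 0.009, "ax": 0, "ay": 0.3, "az": 0}, {"jaw": 1, "x": 0.033, "y": 0, "z": 0.009, "ax": 0, "ay": 0.3, "az": 0}, {"jaw": 1, "x": 0.028, "y": 0, "z": 0.009, "ax": 0, "ay": 0.3, "az": 0}, {"jaw": 1, "x": 0.024, "y": 0, "z": 0.009, "ax": 0, "ay": 0.3, "az": 0}, {"jaw": 1, "x": 0.021, "y": 0, "z": 0.009, "ax": 0, "ay": 0.3, "az": 0}]'

```text
time_s: 26.98
position: [0.5108, -0.0485, 0.0706]
eef_rot: [[-0.986, -0.164, -0.008], [-0.164, 0.986, 0.002], [0.008, 0.003, -1.0]]
wrist_force: [-0.5, 0.2, 0.9]
grip_width: -0.0001
finger_force: 0.4
```

Request:
apply_moves --commands '[{"jaw": 1, "x": -0.0015, "y": 0, "z": 0, "ax": 0, "ay": 0, "az": 0}, {"jaw": 1, "x": -0.003, "y": 0, "z": 0, "ax": 0, "ay": 0, "az": 0}]'

```text
time_s: 27.22
position: [0.5114, -0.0482, 0.0702]
eef_rot: [[-0.986, -0.164, -0.013], [-0.164, 0.986, 0.002], [0.012, 0.004, -1.0]]
wrist_force: [-11.3, -2.5, 9.5]
grip_width: 0.0003
finger_force: 5.6
```

Request:
apply_moves --commands '[{"jaw": 1, "x": -0.001, "y": 0, "z": 0, "ax": 0, "ay": 0, "az": 0}, {"jaw": 1, "x": -0.002, "y": 0, "z": 0, "ax": 0, "ay": 0, "az": 0}]'

```text
time_s: 27.48
position: [0.5115, -0.0481, 0.0702]
eef_rot: [[-0.986, -0.164, -0.016], [-0.165, 0.986, 0.002], [0.016, 0.004, -1.0]]
wrist_force: [-16.0, -5.0, 14.2]
grip_width: -0.0001
finger_force: 8.4
```

```bash
python3 -c "
from arc import *
t=tcp('far',.27);print(t);go([t+[0,0,.1],t],99.44);arc('far',.27,1.60,15,99.44,start=t)"
```

```text
[ 0.6931 -0.0186  0.0186]
{'x': np.float64(-0.1832), 'y': np.float64(-0.0005), 'z': np.float64(-0.0514)} {'ax': np.float64(0.3), 'ay': np.float64(-0.9), 'az': np.float64(0.0)}
{'x': np.float64(-0.1848), 'y': np.float64(-0.001), 'z': np.float64(0.0486)} {'ax': np.float64(0.3), 'ay': np.float64(-0.9), 'az': np.float64(0.0)}
{'x': np.float64(0.0), 'y': np.float64(0.0), 'z': np.float64(0.0)} {'ax': np.float64(0.0), 'ay': np.float64(0.0), 'az': np.float64(0.0)}
{'x': np.float64(0.0024), 'y': np.float64(-0.0), 'z': np.float64(-0.0073)} {'ax': np.float64(0.0), 'ay': np.float64(0.0), 'az': np.float64(0.0)}
{'x': np.float64(0.0055), 'y': np.float64(-0.0), 'z': np.float64(-0.0144)} {'ax': np.float64(0.0), 'ay': np.float64(0.0), 'az': np.float64(0.0)}
{'x': np.float64(0.0092), 'y': np.float64(-0.0), 'z': np.float64(-0.0211)} {'ax': np.float64(0.0), 'ay': np.float64(0.0), 'az': np.float64(0.0)}
{'x': np.float64(0.0136), 'y': np.float64(-0.0), 'z': np.float64(-0.0274)} {'ax': np.float64(0.0), 'ay': np.float64(0.0), 'az': np.float64(0.0)}
{'x': np.float64(0.0185), 'y': np.float64(-0.0), 'z': np.fl
[... 687 characters left out ...]
, 'y': np.float64(-0.0), 'z': np.float64(-0.0545)} {'ax': np.float64(0.0), 'ay': np.float64(0.0), 'az': np.float64(0.0)}
{'x': np.float64(0.0576), 'y': np.float64(-0.0), 'z': np.float64(-0.0568)} {'ax': np.float64(0.0), 'ay': np.float64(0.0), 'az': np.float64(0.0)}
{'x': np.float64(0.0651), 'y': np.float64(-0.0), 'z': np.float64(-0.0583)} {'ax': np.float64(0.0), 'ay': np.float64(0.0), 'az': np.float64(0.0)}
{'x': np.float64(0.0727), 'y': np.float64(-0.0), 'z': np.float64(-0.0592)} {'ax': np.float64(0.0), 'ay': np.float64(0.0), 'az': np.float64(0.0)}
{'x': np.float64(0.0804), 'y': np.float64(-0.0), 'z': np.float64(-0.0594)} {'ax': np.float64(0.0), 'ay': np.float64(0.0), 'az': np.float64(0.0)}
```

Request:
apply_moves --commands '[{"jaw": 1, "x": 0.016, "y": 0, "z": 0, "ax": 0, "ay": 0, "az": 0}, {"jaw": 1, "x": 0.018, "y": 0, "z": -0.04, "ax": 0, "ay": 0, "az": 0}, {"jaw": 0.45, "x": 0.005, "y": 0, "z": -0.09, "ax": 0, "ay": -0.3, "az": 0}, {"jaw": 0.45, "x": -0.05, "y": 0, "z": -0.1, "ax": 0, "ay": -0.3, "az": 0}, {"jaw": 0.45, "x": -0.1, "y": 0, "z": -0.1, "ax": 0, "ay": -0.3, "az": 0}, {"jaw": 0.45, "x": -0.15, "y": 0, "z": -0.08, "ax": 0, "ay": -0.3, "az": 0}, {"jaw": 0.45, "x": -0.182, "y": -0.001, "z": -0.05, "ax": 0, "ay": -0.3, "az": 0}, {"jaw": 0.45, "x": -0.182, "y": -0.001, "z": -0.03, "ax": 0, "ay": -0.3, "az": 0}, {"jaw": 0.45, "x": -0.182, "y": -0.001, "z": -0.03, "ax": 0, "ay": -0.3, "az": 0}]'

```text
time_s: 28.6
position: [0.6937, -0.0185, 0.0958]
eef_rot: [[-0.986, -0.164, -0.008], [-0.164, 0.986, 0.005], [0.007, 0.006, -1.0]]
wrist_force: [-0.2, 0.3, 0.5]
grip_width: 0.0469
finger_force: 0.0
```

```bash
python3 -c "
from ang import *
t=tcp('far',.27);S=sense();print(S['position']);go([t],99.44)
snap('wrist','w8.png');print([(d['location'],d['score']) for d in pinpoint('wall_far_tab','wrist')[:2]],proj('wrist',pt(*X,'far',.27,.076)),proj('wrist',pt(*X,'far',.27,.086)))"
```

```text
[ 0.6937 -0.0185  0.0958]
{'x': np.float64(0.0), 'y': np.float64(-0.0005), 'z': np.float64(0.0772)} {'ax': np.float64(0.3), 'ay': np.float64(-0.4), 'az': np.float64(-0.0)}
[([319.3, 246.1], 0.88)] [322.868  235.4148] [322.8841 253.3698]
```

Request:
apply_moves --commands '[{"jaw": 0.45, "x": -0.002, "y": 0, "z": 0.03, "ax": 0, "ay": -0.3, "az": 0}, {"jaw": 0.45, "x": -0.002, "y": 0, "z": 0.06, "ax": 0, "ay": -0.3, "az": 0}, {"jaw": 0.45, "x": -0.002, "y": 0, "z": 0.077, "ax": 0, "ay": -0.3, "az": 0}, {"jaw": 0.45, "x": -0.002, "y": 0, "z": 0.077, "ax": 0, "ay": -0.3, "az": 0}, {"jaw": 1, "x": -0.002, "y": 0, "z": 0.077, "ax": 0, "ay": -0.3, "az": 0}, {"jaw": 1, "x": -0.002, "y": 0, "z": 0.077, "ax": 0, "ay": -0.3, "az": 0}, {"jaw": 1, "x": -0.002, "y": 0, "z": 0.077, "ax": 0, "ay": -0.3, "az": 0}, {"jaw": 1, "x": -0.002, "y": 0, "z": 0.077, "ax": 0, "ay": -0.3, "az": 0}]'

```text
time_s: 29.7
position: [0.6983, -0.0177, 0.0228]
eef_rot: [[-0.986, -0.164, 0.005], [-0.164, 0.986, 0.005], [-0.005, 0.004, -1.0]]
wrist_force: [2.7, 4.7, 1.7]
grip_width: 0.0233
finger_force: 28.2
```

Request:
apply_moves --commands '[{"jaw": 1, "x": 0.0024, "y": 0, "z": -0.0073, "ax": 0, "ay": 0, "az": 0}, {"jaw": 1, "x": 0.0055, "y": 0, "z": -0.0144, "ax": 0, "ay": 0, "az": 0}, {"jaw": 1, "x": 0.0092, "y": 0, "z": -0.021, "ax": 0, "ay": 0, "az": 0}, {"jaw": 1, "x": 0.0136, "y": 0, "z": -0.0274, "ax": 0, "ay": 0, "az": 0}, {"jaw": 1, "x": 0.0185, "y": 0, "z": -0.0333, "ax": 0, "ay": 0, "az": 0}, {"jaw": 1, "x": 0.024, "y": 0, "z": -0.0387, "ax": 0, "ay": 0, "az": 0}, {"jaw": 1, "x": 0.03, "y": 0, "z": -0.0436, "ax": 0, "ay": 0, "az": 0}, {"jaw": 1, "x": 0.0364, "y": 0, "z": -0.0478, "ax": 0, "ay": 0, "az": 0}, {"jaw": 1, "x": 0.0431, "y": 0, "z": -0.0515, "ax": 0, "ay": 0, "az": 0}, {"jaw": 1, "x": 0.05, "y": 0, "z": -0.0545, "ax": 0, "ay": 0, "az": 0}]'

```text
time_s: 30.95
position: [0.6488, -0.026, 0.0767]
eef_rot: [[-0.987, -0.164, 0.005], [-0.164, 0.987, 0.005], [-0.006, 0.004, -1.0]]
wrist_force: [3.8, 5.9, -0.8]
grip_width: 0.0232
finger_force: 30.6
```

Request:
apply_moves --commands '[{"jaw": 1, "x": 0.0075, "y": 0, "z": -0.002, "ax": 0, "ay": 0, "az": 0}, {"jaw": 1, "x": 0.015, "y": 0, "z": -0.0038, "ax": 0, "ay": 0, "az": 0}, {"jaw": 1, "x": 0.0225, "y": 0, "z": -0.0045, "ax": 0, "ay": 0, "az": 0}, {"jaw": 1, "x": 0.03, "y": 0, "z": -0.005, "ax": 0, "ay": 0, "az": 0}, {"jaw": 1, "x": 0.036, "y": 0, "z": -0.005, "ax": 0, "ay": 0, "az": 0}, {"jaw": 1, "x": 0.036, "y": 0, "z": -0.005, "ax": 0, "ay": 0, "az": 0}]'

```text
time_s: 31.7
position: [0.6138, -0.0319, 0.0829]
eef_rot: [[-0.987, -0.164, 0.007], [-0.163, 0.987, 0.005], [-0.008, 0.004, -1.0]]
wrist_force: [2.0, 6.7, 6.3]
grip_width: 0.023
finger_force: 31.9
```

Request:
apply_moves --commands '[{"jaw": 0.45, "x": 0, "y": 0, "z": 0, "ax": 0, "ay": 0, "az": 0}, {"jaw": 0.45, "x": 0, "y": 0, "z": 0, "ax": 0, "ay": 0, "az": 0}, {"jaw": 0.45, "x": 0, "y": 0, "z": 0, "ax": 0, "ay": 0, "az": 0}, {"jaw": 0.45, "x": 0, "y": 0, "z": -0.03, "ax": 0, "ay": 0, "az": 0}, {"jaw": 0.6, "x": 0, "y": 0, "z": -0.065, "ax": 0, "ay": 0, "az": 0}, {"jaw": 1, "x": -0.03, "y": 0, "z": -0.065, "ax": 0, "ay": 0, "az": 0}, {"jaw": 1, "x": -0.046, "y": 0, "z": -0.06, "ax": 0, "ay": 0, "az": 0}, {"jaw": 1, "x": -0.046, "y": 0, "z": -0.02, "ax": 0, "ay": 0, "az": 0}, {"jaw": 1, "x": -0.046, "y": 0, "z": 0.013, "ax": 0, "ay": 0, "az": 0}, {"jaw": 1, "x": -0.04, "y": 0, "z": 0.013, "ax": 0, "ay": 0, "az": 0}, {"jaw": 1, "x": -0.033, "y": 0, "z": 0.013, "ax": 0, "ay": 0, "az": 0}, {"jaw": 1, "x": -0.028, "y": 0, "z": 0.013, "ax": 0, "ay": 0, "az": 0}, {"jaw": 1, "x": -0.024, "y": 0, "z": 0.013, "ax": 0, "ay": 0, "az": 0}, {"jaw": 1, "x": -0.021, "y": 0, "z": 0.013, "ax": 0, "ay": 0, "az": 0}]'

```text
time_s: 33.45
position: [0.6333, -0.0294, 0.0691]
eef_rot: [[-0.987, -0.164, 0.004], [-0.163, 0.987, 0.004], [-0.005, 0.003, -1.0]]
wrist_force: [1.1, -0.4, 0.7]
grip_width: 0.0001
finger_force: 0.4
```

Request:
apply_moves --commands '[{"jaw": 1, "x": 0.0015, "y": 0, "z": 0, "ax": 0, "ay": 0, "az": 0}, {"jaw": 1, "x": 0.003, "y": 0, "z": 0, "ax": 0, "ay": 0, "az": 0}]'

```text
time_s: 33.7
position: [0.632, -0.0296, 0.0688]
eef_rot: [[-0.987, -0.163, 0.007], [-0.163, 0.987, 0.004], [-0.007, 0.003, -1.0]]
wrist_force: [8.1, 2.3, -2.1]
grip_width: -0.0
finger_force: 4.2
```

Request:
apply_moves --commands '[{"jaw": 1, "x": 0.001, "y": 0, "z": 0, "ax": 0, "ay": 0, "az": 0}, {"jaw": 1, "x": 0.002, "y": 0, "z": 0, "ax": 0, "ay": 0, "az": 0}]'

```text
time_s: 33.95
position: [0.6319, -0.0296, 0.0689]
eef_rot: [[-0.987, -0.163, 0.01], [-0.163, 0.987, 0.004], [-0.011, 0.003, -1.0]]
wrist_force: [13.4, 3.6, -4.7]
grip_width: 0.0002
finger_force: 6.8
```

Far wall is at its stop. I'll retreat clear and verify.

Request:
apply_moves --commands '[{"jaw": 1, "x": -0.016, "y": 0, "z": 0, "ax": 0, "ay": 0, "az": 0}, {"jaw": 1, "x": -0.018, "y": 0, "z": -0.05, "ax": 0, "ay": 0, "az": 0}, {"jaw": 1, "x": -0.015, "y": 0, "z": -0.1, "ax": 0, "ay": 0, "az": 0}, {"jaw": 1, "x": 0, "y": 0, "z": -0.15, "ax": 0, "ay": 0, "az": 0}, {"jaw": 1, "x": 0.05, "y": 0.03, "z": -0.17, "ax": 0, "ay": 0, "az": 0}, {"jaw": 1, "x": 0.09, "y": 0.07, "z": -0.17, "ax": 0, "ay": 0, "az": 0}, {"jaw": 1, "x": 0.13, "y": 0.11, "z": -0.17, "ax": 0, "ay": 0, "az": 0}, {"jaw": 1, "x": 0.16, "y": 0.16, "z": -0.17, "ax": 0, "ay": 0, "az": 0}, {"jaw": 1, "x": 0.18, "y": 0.21, "z": -0.17, "ax": 0, "ay": 0, "az": 0}, {"jaw": 1, "x": 0.2, "y": 0.26, "z": -0.17, "ax": 0, "ay": 0, "az": 0}, {"jaw": 1, "x": 0.22, "y": 0.3, "z": -0.17, "ax": 0, "ay": 0, "az": 0}, {"jaw": 1, "x": 0.22, "y": 0.3, "z": -0.17, "ax": 0, "ay": 0, "az": 0}]'

```text
time_s: 35.45
position: [0.3592, 0.231, 0.2385]
eef_rot: [[-0.986, -0.168, 0.001], [-0.168, 0.986, 0.004], [-0.001, 0.004, -1.0]]
wrist_force: [0.2, -0.5, -0.4]
grip_width: 0.0002
finger_force: 0.0
```

```bash
python3 - <<'E'
from ang import *
a=snap('top','t9.png');snap('scene','s9.png')
o={}
for c,f in (('scene','pics/s9.png'),('top','pics/t9.png')):
    o[c]={}
    for w in DIR:
        r=yell(f,proj(c,pt(*X,w,1.571,.076)),9)
        if r is not None:o[c][w]=r
print(o)
A=dict(left=1.5,right=1.5,near=1.5,far=1.5)
for k in ('scene','top'): fit({k:o[k]},A0={w:1.5 for w in o[k]})
fit(o,A0=A)
for t in ('remote','cup','candle','cream','case'):
    print(t,[(np.round(d['location']).tolist(),round(d['score'],2)) for d in pinpoint(t,'top')[:4]])
# remote in box: dark blob
g=a[205:265,300:380]; m=(g.max(-1)<50).astype(np.uint8); m=cv2.morphologyEx(m,cv2.MORPH_CLOSE,np.ones((5,5))); n,l,s,c=cv2.connectedComponentsWithStats(m); 
for i in range(1,n):
    if s[i,4]>60: print('dark',c[i]+[300,205],s[i])
print('expect remote',proj('top',[.5705,-.039,.032]),'buttons bright px',int((g.min(-1)>130).sum()))
print(sense()['position'])
E
```

```text
{'scene': {'far': array([287.5, 239.5, 298.5, 252.5]), 'near': array([286.5, 219.5, 296.5, 231.5]), 'left': array([317.5, 227.5, 322.5, 241.5]), 'right': array([261.5, 229.5, 265.5, 244.5])}, 'top': {'far': array([330.5, 203.5, 343.5, 209.5]), 'near': array([338.5, 250.5, 351.5, 257.5]), 'left': array([302.5, 228.5, 309.5, 242.5]), 'right': array([371.5, 218.5, 378.5, 230.5])}}
pose [ 0.5704 -0.0388  0.1655] off [ 0.2716 -0.0044] {'far': np.float64(1.577), 'left': np.float64(1.58), 'near': np.float64(1.542), 'right': np.float64(1.57)} rms 0.4458693338334254
pose [ 0.5711 -0.0393  0.163 ] off [ 0.3741 -0.8947] {'far': np.float64(1.588), 'left': np.float64(1.56), 'near': np.float64(1.561), 'right': np.float64(1.581)} rms 0.8533365115732064
pose [ 0.571 -0.039  0.164] off [ 0.2663 -0.1481  0.3473 -0.9731] {'far': np.float64(1.585), 'left': np.float64(1.57), 'near': np.float64(1.558), 'right': np.float64(1.576)} rms 0.7178417281397567
remote [([209.0, 301.0], 0.9), ([338.0, 235.0], 0.69), ([307.0, 234.0], 0.21)]
cup []
candle [([388.0, 176.0], 0.61)]
cream [([400.0, 276.0], 0.65)]
case [([500.0, 273.0], 0.6), ([398.0, 274.0], 0.38)]
dark [343.9195 230.2101] [   4    0   76   47 1366]
expect remote [338.8342 234.2587] buttons bright px 1
[0.3622 0.2284 0.2385]
```

```bash
python3 - <<'E'
from h import *
for f0,f1,R in (('scene0','s9',dict(cup=(353,275),candle=(238,285),cream=(245,235),case=(169,238))),):
    a=cv2.imread(f'pics/{f0}.png',0);b=cv2.imread(f'pics/{f1}.png',0)
    for k,(x,y) in R.items():
        t=a[y-14:y+14,x-12:x+12]; s=b[y-24:y+24,x-22:x+22]; r=cv2.matchTemplate(s,t,cv2.TM_CCOEFF_NORMED); _,v,_,p=cv2.minMaxLoc(r); print(k,round(v,3),p,'(10,10 = unmoved)')
w=cv2.imread('pics/t9.png')[215:255,310:370]
import numpy as np
print('pale spots',[np.round(c+[310,215]).tolist() for c in cv2.connectedComponentsWithStats((w.min(-1)>95).astype(np.uint8))[3][1:12]])
finish_job()
E
```

```text
cup 0.999 (10, 10) (10,10 = unmoved)
candle 0.998 (10, 10) (10,10 = unmoved)
cream 0.996 (10, 10) (10,10 = unmoved)
case 1.0 (10, 10) (10,10 = unmoved)
pale spots [[341.0, 229.0], [329.0, 231.0], [335.0, 230.0], [317.0, 233.0], [323.0, 232.0], [336.0, 235.0], [342.0, 234.0], [324.0, 237.0], [330.0, 236.0], [318.0, 238.0], [342.0, 239.0]]
the job is handed in; nothing more can be done
```

The job is handed in at about 36 s: the remote (the farthest of the three) lies buttons-up on the box floor, the short walls went up before the long ones, all four measure upright within 0.02 rad, and the cup, candle, bottle and case haven't moved.

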